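Wind a polisher's star-wheel adjuster to its mark and close the slot

TASK

Take the adjusting spoon from its fork and, working through the narrow slot in the top of the polisher's adjuster box, advance the star wheel tooth by tooth until the dial pointer stands at the index lug at 12 o'clock. Touch the wheel with the spoon only. Afterwards hang the spoon upright in its fork again and close the slot with the cover plate, down flat over both dowels; leave the tub, the hammer and the jar alone.

Things in the scene. Friction and masses are not known exactly. Their poses are not given: they have to be found in the camera images.
- adjuster: Grey adjuster box fixed to the bench; its yaw varies. Origin: centre of its underside, z up. Housing 78 mm (x) by 180 mm (y), flat top at z = 120. A motor, top at z = 99, stands out from the -x side to x = -124; feet 10 mm high reach y = +-115. Round white dial on the +x face: black pointer behind a clear pane, black index lug on the rim at 12 o'clock.
- slot (a point): Centre of the slot in the box's top, level with the top face (120 mm above the bench); axes as the box. Slot 60 mm long (along y) by 15 mm wide (x) through an 8 mm plate. Blade room: y = -26 to +26 mm for an 8 mm blade.
- dowel (a point): Centre of the +y dowel's foot, on the box's top face. Two upright steel dowels, 10 mm dia, 18 mm tall (straight for 12 mm, then a pointed tip), in the box's frame at x = 0, y = +60 and y = -60 mm.
- star_wheel (a joint): Wheel and dial pointer angle, rad: 0 = pointer at the index lug, where a tooth points straight up; starts 0.95 to 1.65 below 0. As it grows the upper teeth move to the box's +y (clockwise seen at the dial). No detents or spring: friction (0.08 N m, about 2 N at the teeth) holds it where it is left. The slot is too short for two teeth in one stroke.
- wheel_axis (a point): Centre of the steel star wheel, 65 mm straight below point slot; the wheel turns about the box's x. 8 equal teeth (0.785 rad apart), 12 mm thick (x), tip radius 50 mm (15 mm below the box's top face), 8 mm wide at the tip, 11 mm at the root; root radius 33 mm.
- fork: Fixed stand for the spoon; its yaw varies. Wooden base 120 by 90 by 12 mm, steel post at its +x end, and a flat fork, top at z = 110 mm, open towards the stand's -x. Prongs from x = -36 to +16, 19 mm wide, 8 mm thick; the gap between them is 18 mm wide (y = -9 to +9), closed at x = +16. Origin: in the middle of the gap, at bench level.
- fork_seat (a point): Middle of the fork's gap, level with the prongs' top face (110 mm above the bench): where the spoon's axis hangs. Axes as the stand.
- spoon_grip (a point): Loose spoon, 0.2 kg, 175 mm long, hung upright by its collar. From the top: wooden handle 26 (x) by 22 (y) by 72 mm; round collar 40 mm dia, 8 mm thick; straight steel blade 10 (x) by 8 (y) by 95 mm. Site: in the handle on the long axis, 33 mm below its top, 47 mm above the collar's underside, 142 mm above the blade's tip; z up the spoon. Hung: 157 mm above the bench.
- cover_grip (a point): Loose steel cover, 0.36 to 0.59 kg, flat on the bench: plate 50 (x) by 150 (y) by 8 mm, two through holes 13 mm dia at x = 0, y = +-60 mm. Pull handle on top: bar 14 mm wide (x), 70 long (y), 38 to 54 mm above the underside, on two posts at y = +-29. Site: centre of the bar, 46 mm above the underside; seated on the box, 166 mm above the bench. Fits either way round.
- parts_tub: Bystander: empty clear plastic tub, 130 by 190 by 75 mm; origin at the centre of its underside.
- hammer: Bystander: hammer lying on the bench; origin on its underside.
- flux_jar: Bystander: jar with a lid, 70 mm dia, 90 mm high; origin at the centre of its underside.
Mind the look-alikes: they are no part of the job. Leave any red look-alike of the part that bears spoon_grip alone.

How it is judged (in metres and radians):
On the way, in this order (a step that is already met when the one before it is completed fails the run):
1. the pointer stands at the index lug, within 0.15 rad (value of joint star_wheel between -0.15 and 0.15 rad), for 0.2 s.
2. the cover plate lies flat on the box over both dowels (horizontal distance between cover_grip and slot below 0.005 m and z of cover_grip in the frame of adjuster between 0.162 and 0.17 m and angle between the y axis of cover_grip and the y axis of adjuster, either way round below 0.06 rad and angle between cover_grip's own z axis and vertical below 0.04 rad), for 0.2 s.
At the end, for the whole second after the job is handed in: Pointer within 0.15 rad of the lug; cover flat on the box over both dowels (centre within 5 mm, height 4 mm, turn 0.06 rad, tilt 0.04 rad); spoon hanging in the fork by its collar (axis within 25 mm of the seat, height within 6 mm, tilt under 0.12 rad) (all of step 1 and all of step 2 and horizontal distance between spoon_grip and fork_seat below 0.025 m and z of spoon_grip in the frame of fork between 0.151 and 0.163 m and angle between spoon_grip's own z axis and vertical below 0.12 rad); the robot touches nothing.
It fails at once if the robot itself touches the star wheel (contact force between any of the fingers, the arm and star_wheel above 0.5 N).
It fails at once if a bystander is moved by over 30 mm (distance of any of parts_tub, hammer, flux_jar from where it was at the start of the episode above 0.03 m).
It also fails if it takes over 72 s, if anything falls off the work surface, if the arm or the gripper's body presses on something with over 40 N, if the wrist force passes 120 N, or if a joint passes its speed limit or range.

ROBOT

A 7-joint arm with a two-finger parallel gripper is mounted at the origin on the work surface. World frame = base frame: x ahead of the robot, y to its left, z up, the work surface at z = 0. Lengths are in mm, angles in rad, forces in N, time in s.
With the tool pointing down it reaches from about 375 to 925 mm from the base axis. Payload 3.1 kg.
Tool frame: the origin (TCP) lies between the finger pads; the fingertips stand 14 mm ahead of it and the grasp point (between the pads) lies 5 mm behind it (bot.nose_length is the z of the fingertips in the tool frame, in mm); z points along the fingers, y is the line along which they close (so a half turn about z gives the same grasp; the last joint's range is limited). The gripper opens to 85 mm and grips with 20 to 120 N. Pads are 22 mm wide; open, the fingers measure 114 mm over their backs; the gripper's body (76 mm by 85 mm) begins 54 mm behind the grasp point. The pads swing forward as they close: fully open they stand 13 mm farther back than shut.
Start: joints at [-1.345, 0.383, 0.044, 1.598, -0.018, 1.161, -0.05], TCP at [206.789, 616.232, 245.269] pointing down, gripper open.
Joint ranges: [-2.61, 2.61], [-0.41, 2.15], [-1.48, 1.57], [0, 2.5], [-1.57, 4.71], [0.05, 1.97], [-2.85, 2.85]. Speed limits (rad/s): [2.79, 2.79, 3.14, 3.14, 3.14, 3.14, 3.14].

INTERFACE

Orientations are given as a unit quaternion [x, y, z, w].
In Python, from station import readout, eyes, order, finder, bot gives the robot as it stands.
- The arm moves only by the tool drive_tool, never from a script. Its argument "rows" is one flat list of numbers, 7 for each row, row after row: the opening, from 0 (shut) to 1 (fully open), then the shift along the tool's x, y, z scaled (see below), then the turn, a rotation vector about the tool's x, y, z scaled (see below). In form: [grip, x, y, z, wx, wy, wz, grip, x, y, z, wx, wy, wz, ...]. A call has 1 to 20 rows; each row is the pose to reach, as a shift and turn from the pose commanded when the call began, along the tool's axes at that moment; what a row does not reach only later rows make up. The controller multiplies each number of a shift by 750 mm and each number of a turn by pi/4 rad. A row lasts 1/12 s, in which the tool goes at most 41.7 mm and 7.16 degrees, less where a joint would pass 70% of its speed; a pose out of reach is approached as far as the arm can. A call with a number of a shift or a turn outside -1 to 1 is refused whole. A call with a gripper value outside its range is refused whole. The fingers move at their own pace and stop on an object; the grip force is fixed at half the most. Time passes only in rows, so rows that repeat a pose let the fingers close. It gives the time, the measured TCP pose, the force, the opening and the grip force at its end, in the units of the state.
- readout.read_state(): the state, without advancing time (a new reading comes with each control period).
- eyes.snapshot(name): name is "scene" or "top" or "wrist"; returns the picture (480x640x3 uint8, blue, green, red); there is no depth.
- eyes.calibration(name): a dict with "camera_matrix" (3x3 intrinsics, pixels), "position" and "orientation" of the camera in the world. Camera axes: x right, y up, looking along -z (the intrinsics and any distortion apply to the point x, -y, -z); pixel columns grow to the right and rows downward; lengths in mm; the calibration is good to about 2 mm. A picture is of the moment at which its call begins: read the wrist's pose just before it. calibration takes no time and is no camera call; for the wrist camera it gives the pose at the moment of the call.
- order.finish_job(): hands the job in; it is judged then, once.
Trained networks look in the newest picture that a camera, given by its name, has taken for a name from the list of things; names that differ only in an ending like _2 or _b are one class to them, and where a whole thing is asked for, a point or a joint stands for the part that bears it (a point fixed in the world has none). Each returns a list of dicts, best first, with "p" (0 to 1); they miss things now and then, are a little off and sometimes report something else, mostly with a low value. They report only what shows in the picture. A call takes as long as a camera call. They do not tell look-alikes from the thing itself.
- finder.masks_of(camera, query): "mask" (480x640 bool, what is visible of it) and "centre" ([column, row] in pixels, amid what is visible of it).
The state is a dict: "time": time; "joint_positions": joint angles; "joint_vel": joint speeds; "joint_efforts": joint torques, N m; "eef_pos": TCP position; "orientation": TCP orientation; "wrist_force": force on the tool from outside, world axes, zero at the start; "ft_torque": the same for the moment, N m; "gripper_width": finger opening in mm; "grasp_force": force on a finger pad.
Only numpy, scipy, OpenCV 4.12 (cv2) and the standard library are available. Lean on these libraries where they do the work, as an engineer would, in place of code of your own. Each camera call takes 0.05 s, during which the arm holds its last target. There are 200 camera calls.

## Working session

There is one attempt and no reset: what is moved stays moved. The work goes in short steps, Python scripts to look and compute and a tool call to move; the robot and the scene stay as the last step left them, time stands still between calls to the robot, and variables do not carry over. Pictures are saved under pics/ and viewed, at most 10 in all, crops included, and the job is handed in when it is done.

Besides the shell and the picture viewer there is one more tool, called after "Call:" in YAML: its name, and indented under it one key for each argument. drive_tool: Moves the arm, as the interface text tells. Its arguments: {"type":"object","properties":{"rows":{"type":"array","items":{"type":"number"}}},"required":["rows"]}

```bash
ls; mkdir -p pics; cat > h.py <<'E'
import numpy as np, cv2
from scipy.spatial.transform import Rotation as R
from station import readout, eyes, order, finder, bot
def ray(c,uv):
    K=np.array(c["camera_matrix"]);p=np.array(c["position"],float)
    d=np.linalg.inv(K)@np.array([uv[0],uv[1],1.0]);d=np.array([d[0],-d[1],-d[2]])
    return p,R.from_quat(c["orientation"]).apply(d/np.linalg.norm(d))
def onz(c,uv,z):
    p,d=ray(c,uv);return p+d*(z-p[2])/d[2]
def tri(rs):
    A=sum(np.eye(3)-np.outer(d,d) for p,d in rs);b=sum((np.eye(3)-np.outer(d,d))@p for p,d in rs)
    return np.linalg.solve(A,b)
def proj(c,P):
    K=np.array(c["camera_matrix"]);q=R.from_quat(c["orientation"]).inv().apply(np.atleast_2d(P)-np.array(c["position"]))
    q=q*[1,-1,-1];q=(K@q.T).T;return q[:,:2]/q[:,2:]
E
python3 - <<'E'
from h import *
s=readout.read_state();print({k:np.round(v,3) for k,v in s.items()})
for n in("scene","top","wrist"):
    im=eyes.snapshot(n);cv2.imwrite(f"pics/{n}0.png",im);c=eyes.calibration(n);print(n,c)
    for q in("adjuster","fork","spoon_grip","cover_grip","parts_tub","hammer","flux_jar"):
        for m in finder.masks_of(n,q):
            print(q,round(m["p"],2),np.round(m["centre"]),m["mask"].sum(),end="; ")
    print()
a=cv2.imread("pics/scene0.png");b=cv2.imread("pics/top0.png")
cv2.imwrite("pics/both.png",cv2.resize(np.vstack([a,b]),(640,960))[:,:])
E
```

```text
pics
{'time': np.float64(0.0), 'joint_positions': array([-1.345,  0.384,  0.044,  1.6  , -0.018,  1.161, -0.05 ]), 'joint_vel': array([ 0.001, -0.001, -0.001, -0.001,  0.   ,  0.001, -0.   ]), 'joint_efforts': array([-0.0000e+00, -4.3346e+01,  1.0250e+00, -2.4951e+01,  1.1000e-02,
        1.1000e-02,  0.0000e+00]), 'eef_pos': array([206.52 , 615.35 , 243.858]), 'orientation': array([ 0.161,  0.987, -0.001, -0.   ]), 'wrist_force': array([ 0.326, -0.359,  0.267]), 'ft_torque': array([0.002, 0.005, 0.056]), 'grasp_force': np.float64(0.0), 'gripper_width': np.float64(85.058)}
scene {'camera_matrix': array([[462.5428332 ,   0.        , 330.88197079],
       [  0.        , 462.5428332 , 244.63628109],
       [  0.        ,   0.        ,   1.        ]]), 'position': array([1020.19641502,  398.89561821,  998.14426007]), 'orientation': array([0.1241907 , 0.2642595 , 0.86523083, 0.40757723])}
adjuster 0.84 [352. 244.] 5290; adjuster 0.47 [265. 144.] 420; fork 0.98 [262. 179.] 1463; spoon_grip 0.91 [265. 145.] 458; spoon_grip 0.88 [236. 189.] 401; spoon_grip 0.85 [313. 157.] 401; spoon_grip 0.
[... 541 characters left out ...]
er 0.57 [332. 250.] 4749; fork 0.89 [473. 267.] 1621; spoon_grip 0.87 [512. 323.] 378; spoon_grip 0.76 [487. 272.] 305; spoon_grip 0.56 [466. 212.] 341; spoon_grip 0.54 [443. 299.] 278; cover_grip 0.83 [237. 239.] 1193; cover_grip 0.38 [484. 269.] 268; parts_tub 0.86 [445. 150.] 4857; parts_tub 0.44 [335. 250.] 4894; flux_jar 0.76 [276. 149.] 816; flux_jar 0.73 [188. 200.] 1396; 
wrist {'camera_matrix': array([[374.90226863,   0.        , 319.00988147],
       [  0.        , 374.90226863, 241.18698463],
       [  0.        ,   0.        ,   1.        ]]), 'position': array([127.20229437, 643.8004337 , 375.41142149]), 'orientation': array([-0.1326336 , -0.09593593,  0.57639432,  0.80060865])}
```

View pics/scene0.png

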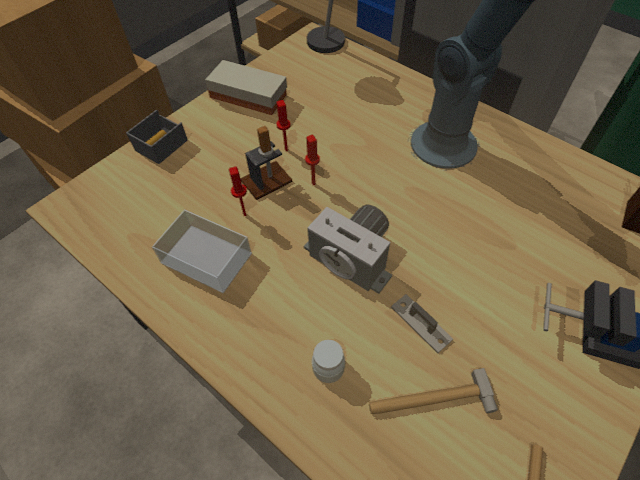

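View pics/top0.png

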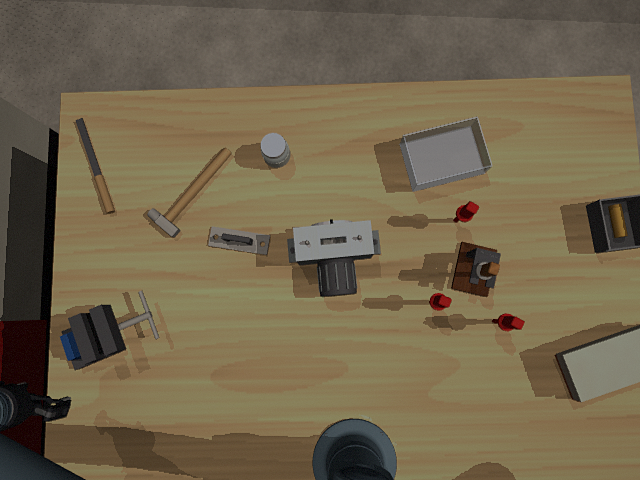

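```bash
python3 - <<'E'
from h import *
a=cv2.imread("pics/scene0.png");b=cv2.imread("pics/top0.png")
f=lambda im,x,y,w,h:cv2.resize(im[y:y+h,x:x+w],(400,300),interpolation=cv2.INTER_CUBIC)
cv2.imwrite("pics/crop1.png",np.vstack([np.hstack([f(a,225,115,100,75),f(a,300,200,100,75)]),np.hstack([f(b,430,232,100,75),f(b,280,210,100,75)])]))
cs,ct=eyes.calibration("scene"),eyes.calibration("top")
print("spoon",tri([ray(cs,(264,134)),ray(ct,(489,271))]))
print("adj slot",onz(ct,(333,240.5),120), "dowels",onz(ct,(307,242),120),onz(ct,(359.5,238.5),120))
print("cover",onz(ct,(238,239),46),onz(ct,(215,237),8),onz(ct,(263,243),8))
for n,uv in(("red1",(467,212)),("red2",(440,301)),("red3",(511,322)),):print(n,onz(ct,uv,150))
print("jar",onz(ct,(275,148),90),"base",onz(ct,(475,268),12))
print("tub",[onz(ct,u,75)[:2].round() for u in((402,137),(478,119),(490,168),(412,190))])
E
```

```text
spoon [ 435.77458713 -303.4554575   171.8790713 ]
adj slot [516.42002177  35.06964801 120.        ] dowels [514.56071467  94.77309594 120.        ] [519.40133924 -25.75152183 120.        ]
cover [535.87141856 267.26762927  46.        ] [547.69787236 332.42090389   8.        ] [529.21613576 211.41566894   8.        ]
red1 [ 568.84182733 -266.95118355  150.        ]
red2 [ 372.52372054 -196.16463193  150.        ]
red3 [ 323.37936186 -347.63466975  150.        ]
jar [748.87369694 169.19602266  90.        ] base [ 452.43963118 -312.9371461    12.        ]
tub [array([ 772., -139.]), array([ 812., -326.]), array([ 688., -347.]), array([ 639., -158.])]
```

View pics/crop1.png

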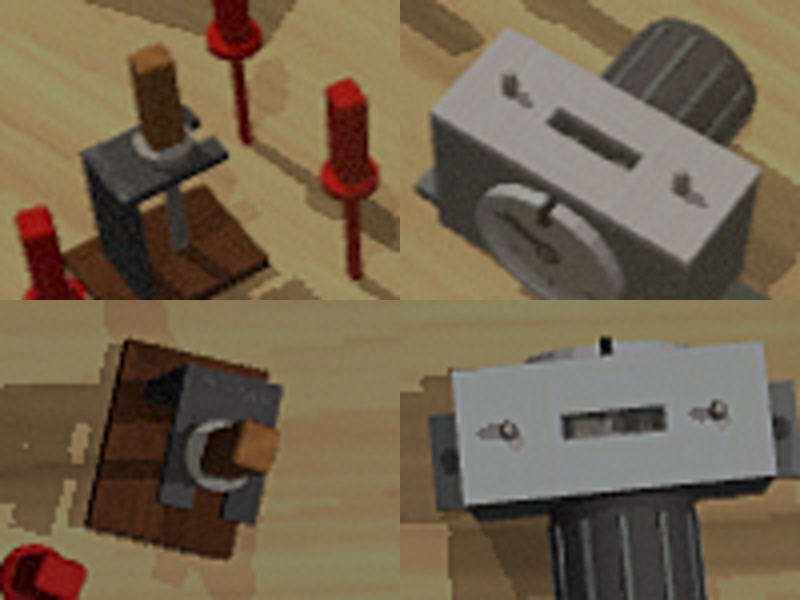

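The wood-handled spoon in the fork (scene 265,145; top 487,271) is the target. The three red ones (scene 236,189; 313,157; 281,124) are look-alikes. The fork opens towards the robot, and the adjuster's dial faces away from it, so its yaw is small.

```bash
cat >> h.py <<'E'
import json
def down(psi): # tool x at world angle psi, z down
    x=np.array([np.cos(psi),np.sin(psi),0]);z=np.array([0,0,-1.]);return R.from_matrix(np.array([x,np.cross(z,x),z]).T)
def load():
    d=json.load(open("cmd.json"));return np.array(d[0]),R.from_quat(d[1])
def plan(wps):
    """wps: (grip, xyz, psi, n). prints rows, saves cmd pose"""
    p,q=load();out=[]
    for g,xyz,psi,n in wps:
        t=np.round(q.inv().apply(np.array(xyz)-p)/750,4);w=np.round((q.inv()*down(psi)).as_rotvec()/(np.pi/4),3)
        out.append(([g]+t.tolist()+w.tolist(),n))
    P=p+q.apply(t*750);Q=q*R.from_rotvec(w*np.pi/4)
    json.dump([P.tolist(),Q.as_quat().tolist()],open("cmd.json","w"))
    for r,n in out: print(r,"x",n)
E
python3 - <<'E'
from h import *
q=R.from_quat(readout.read_state()["orientation"]);
c=eyes.calibration("wrist");qc=R.from_quat(c["orientation"])
print("cam look in tool",q.inv().apply(qc.apply([0,0,-1])),"up",q.inv().apply(qc.apply([0,1,0])))
print("off",q.inv().apply(np.array(c["position"])-readout.read_state()["eef_pos"]))
psi=np.pi-0.324
json.dump([[206.789,616.232,245.269],q.as_quat().tolist()],open("cmd.json","w"))
ct=eyes.calibration("top")
a,b=onz(ct,(460.5,242),12),onz(ct,(451.75,288.25),12);print("fork x dir",np.arctan2(*(a-b)[[1,0]]),a,b)
plan([(1,[470,330,330],np.pi-0.1,10),(1,[520,150,330],np.pi-.1,8)])
E
```

```text
cam look in tool [-3.22999065e-01  9.03736805e-04  9.46398852e-01] up [ 9.46398738e-01 -7.65835205e-04  3.22999757e-01]
off [  84.21318061    0.80867435 -130.08240615]
fork x dir -0.24182576410826304 [ 517.98529189 -281.09687366   12.        ] [ 404.16532835 -253.02287551   12.        ]
[1, -0.4541, -0.2502, -0.113, 0.0, -0.0, -0.285] x 10
[1, -0.5937, -0.4565, -0.113, 0.0, -0.0, -0.285] x 8
```

Call:
drive_tool:
  rows: [1,-0.4541,-0.2502,-0.113,0,0,-0.285,1,-0.4541,-0.2502,-0.113,0,0,-0.285,1,-0.4541,-0.2502,-0.113,0,0,-0.285,1,-0.4541,-0.2502,-0.113,0,0,-0.285,1,-0.4541,-0.2502,-0.113,0,0,-0.285,1,-0.4541,-0.2502,-0.113,0,0,-0.285,1,-0.4541,-0.2502,-0.113,0,0,-0.285,1,-0.4541,-0.2502,-0.113,0,0,-0.285,1,-0.5937,-0.4565,-0.113,0,0,-0.285,1,-0.5937,-0.4565,-0.113,0,0,-0.285,1,-0.5937,-0.4565,-0.113,0,0,-0.285,1,-0.5937,-0.4565,-0.113,0,0,-0.285,1,-0.5937,-0.4565,-0.113,0,0,-0.285,1,-0.5937,-0.4565,-0.113,0,0,-0.285,1,-0.5937,-0.4565,-0.113,0,0,-0.285]

```text
time: 2.45
eef_pos: [523.7, 138.7, 331.3]
orientation: [0.058, 0.998, -0.002, 0.002]
wrist_force: [1.4, -1.0, 1.4]
gripper_width: 85.3
grasp_force: 0.0
```

```bash
python3 - <<'E'
from h import *
im=eyes.snapshot("wrist");c=eyes.calibration("wrist")
s=readout.read_state();print(s["time"],s["eef_pos"],s["orientation"],s["joint_vel"].round(3),load()[0],c["position"])
im=eyes.snapshot("wrist");c=eyes.calibration("wrist");s=readout.read_state();print(s["eef_pos"],s["orientation"])
cv2.imwrite("pics/w1.png",im);json.dump({k:np.array(v).tolist() for k,v in c.items()},open("pics/w1.json","w"))
E
```

```text
2.5 [522.13644455 143.49886286 330.93932166] [ 5.56576884e-02  9.98449160e-01 -5.12955663e-04  1.11050114e-03] [-0.05   0.01  -0.1    0.007 -0.053  0.001 -0.019] [520.0288417  149.99594804 329.9907456 ] [438.47089861 153.95747597 460.83897039]
[520.87501666 147.36504895 330.49932894] [5.28542336e-02 9.98602127e-01 2.87101958e-04 3.73164296e-04]
```

View pics/w1.png

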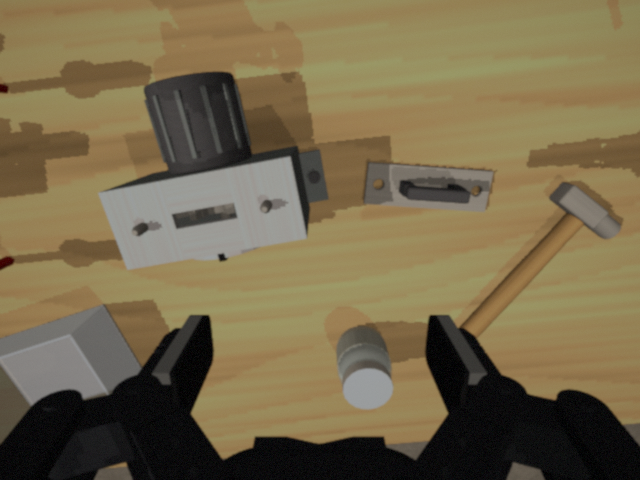

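```bash
python3 - <<'E'
from h import *
c=json.load(open("pics/w1.json"))
print("corners",[onz(c,u,120)[:2].round(1) for u in((102,193),(297,152),(307,238),(127,268))])
print("slot",onz(c,(204.5,216),120),"dow",onz(c,(139,231),120),onz(c,(266,208),120))
print("holes",onz(c,(477,189),8),onz(c,(378,184),8))
plan([(1,[545,35,260],np.pi-.1,6)])
plan([(1,[490,-280,300],np.pi-.24,11)])
E
```

```text
corners [array([485.8, -48. ]), array([468. , 134.7]), array([548.9, 134.3]), array([561.2, -45.3])]
slot [517.17112684  41.20312417 120.        ] dow [525.14248868 -23.68110012 120.        ] [515.59921038  99.72300446 120.        ]
holes [544.78788235 340.02670545   8.        ] [526.02889385 220.36678852   8.        ]
[1, -0.0484, -0.1492, 0.0933, 0.0, -0.0, 0.0] x 6
[1, 0.0311, -0.4253, -0.0533, 0.0, -0.0, 0.178] x 11
```

Call:
drive_tool:
  rows: [1,-0.0216,-0.1557,0.0933,0,0,0,1,-0.0216,-0.1557,0.0933,0,0,0,1,-0.0216,-0.1557,0.0933,0,0,0,1,-0.0216,-0.1557,0.0933,0,0,0,1,-0.0216,-0.1557,0.0933,0,0,0]

```text
time: 2.97
eef_pos: [522.4, 29.3, 257.6]
orientation: [0.052, 0.999, -0.001, -0.003]
wrist_force: [0.0, 0.2, 0.2]
gripper_width: 85.6
grasp_force: 0.0
```

```bash
python3 - <<'E'
from h import *
q=down(np.pi-.1);p=np.array([520.03,150,330])+q.apply(np.array([-.0216,-.1557,.0933])*750)
im=eyes.snapshot("wrist");im=eyes.snapshot("wrist");c=eyes.calibration("wrist");s=readout.read_state();print(p,s["eef_pos"],s["orientation"])
# true cmd orientation taken from the tracked value
json.dump([p.tolist(),q.as_quat().tolist()],open("cmd.json","w"))
cv2.imwrite("pics/w2.png",im);json.dump({k:np.array(v).tolist() for k,v in c.items()},open("pics/w2.json","w"))
plan([(1,[490,-280,300],np.pi-.24,11)])
E
```

```text
[524.49102025  32.19108725 260.025     ] [524.43165419  34.49362844 260.05026171] [ 4.88806191e-02  9.98804374e-01  6.85939987e-04 -1.93457590e-04]
[1, 0.0042, -0.4188, -0.0533, 0.0, 0.0, 0.178] x 11
```

View pics/w2.png

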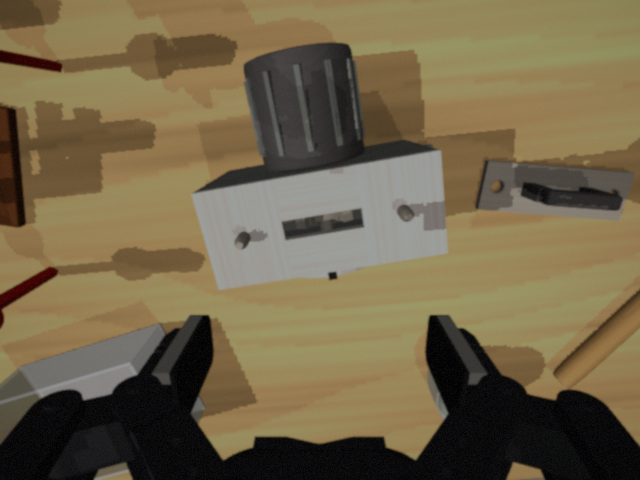

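```bash
cat >> h.py <<'E'
def rect(im,c,z,x0,y0,w,h,s=0.5):
    """metric view of plane z: col=(y0+h - y)/s , row=(x0+w - x)/s"""
    P=np.array([[x0+w,y0+h,z],[x0+w,y0,z],[x0,y0,z],[x0,y0+h,z]],float)
    H=cv2.getPerspectiveTransform(np.float32([[0,0],[h/s,0],[h/s,w/s],[0,w/s]]),proj(c,P).astype(np.float32))
    return cv2.warpPerspective(im,H,(int(h/s),int(w/s)),flags=cv2.INTER_LINEAR|cv2.WARP_INVERSE_MAP)
E
python3 - <<'E'
from h import *
c=json.load(open("pics/w2.json"));im=cv2.imread("pics/w2.png")
r=rect(im,c,120,430,-90,180,260)
hsv=cv2.cvtColor(r,cv2.COLOR_BGR2HSV);m=((hsv[...,1]<40)&(hsv[...,2]>120)).astype(np.uint8)
m=cv2.morphologyEx(m,cv2.MORPH_OPEN,np.ones((5,5)));m=cv2.morphologyEx(m,cv2.MORPH_CLOSE,np.ones((9,9)))
cn=max(cv2.findContours(m,cv2.RETR_EXTERNAL,cv2.CHAIN_APPROX_NONE)[0],key=cv2.contourArea)
b=cv2.minAreaRect(cn);box=cv2.boxPoints(b);print("centre",610-b[0][1]*.5,170-b[0][0]*.5,"size",np.array(b[1])*.5,b[2])
d=box[1]-box[0];d2=box[2]-box[1];d=d if np.hypot(*d)>np.hypot(*d2) else d2;print("long dir x,y",-d[1],-d[0])
cv2.drawContours(r,[box.astype(int)],-1,(0,0,255),1)
# slot: dark region in the centre
g=cv2.cvtColor(r,cv2.COLOR_BGR2GRAY);cx,cy=map(int,b[0]);sub=np.zeros_like(g);sub[cy-30:cy+30,cx-90:cx+90]=(g[cy-30:cy+30,cx-90:cx+90]<100)
n,l,st,ce=cv2.connectedComponentsWithStats(sub)
i=1+np.argmax(st[1:,4]);sb=cv2.minAreaRect(np.argwhere(l==i)[:,::-1].astype(np.float32));print("slot",610-sb[0][1]*.5,170-sb[0][0]*.5,np.array(sb[1])*.5,sb[2])
cv2.imwrite("pics/r2.png",r)
E
```

```text
centre 521.0265808105469 39.2808837890625 size [ 82.22193909 181.58917236] 85.7026138305664
long dir x,y 27.214142 -362.1573
slot 519.3452224731445 38.98832702636719 [14.23310566 59.75458527] 85.68397521972656
```

Call:
drive_tool:
  rows: [1,0.0042,-0.4188,-0.0533,0,0,0.178,1,0.0042,-0.4188,-0.0533,0,0,0.178,1,0.0042,-0.4188,-0.0533,0,0,0.178,1,0.0042,-0.4188,-0.0533,0,0,0.178,1,0.0042,-0.4188,-0.0533,0,0,0.178,1,0.0042,-0.4188,-0.0533,0,0,0.178,1,0.0042,-0.4188,-0.0533,0,0,0.178,1,0.0042,-0.4188,-0.0533,0,0,0.178,1,0.0042,-0.4188,-0.0533,0,0,0.178,1,0.0042,-0.4188,-0.0533,0,0,0.178]

```text
time: 3.9
eef_pos: [492.0, -279.5, 301.5]
orientation: [0.119, 0.993, 0.0, 0.002]
wrist_force: [0.3, 0.3, -0.5]
gripper_width: 85.5
grasp_force: 0.0
```

```bash
python3 - <<'E'
from h import *
im=eyes.snapshot("wrist");im=eyes.snapshot("wrist");c=eyes.calibration("wrist");s=readout.read_state();print(s["eef_pos"])
cv2.imwrite("pics/w3.png",im);json.dump({k:np.array(v).tolist() for k,v in c.items()},open("pics/w3.json","w"))
print(proj(c,[[436,-303,190],[436,-303,110],[436,-303,0]]))
for m in finder.masks_of("wrist","spoon_grip")+finder.masks_of("wrist","fork"): print(m["p"],m["centre"],m["mask"].sum())
E
```

```text
[ 492.40859813 -276.57304164  300.36036735]
[[256.11819964 171.72486195]
 [271.01810642 157.5468909 ]
 [282.70760652 146.42377474]]
0.84 [343.0, 303.0] 2845
0.79 [383.5, 34.1] 3261
0.77 [264.3, 166.4] 2502
0.71 [163.2, 18.6] 3585
0.93 [289.1, 148.1] 7264
```

View pics/w3.png

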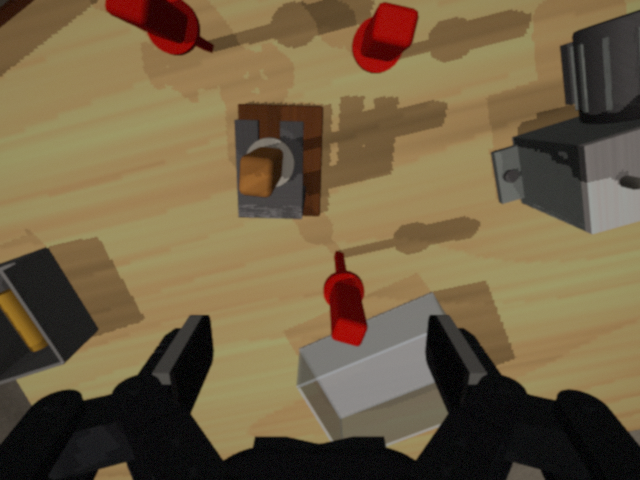

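```bash
python3 - <<'E'
from h import *
c=json.load(open("pics/w3.json"));im=cv2.imread("pics/w3.png")
L=[onz(c,u,110)[:2] for u in((236,121),(302,121),(302,206),(238,206))];print(np.round(L,1))
r1=rect(im,c,110,380,-360,140,110,.25);r2=rect(im,c,190,380,-360,140,110,.25)
o=np.hstack([r1[:,:],r2]);o=cv2.resize(o,None,fx=.9,fy=.9);print(o.shape)
for k in range(0,14): # grid marks each 10mm in x
    cv2.line(o,(0,int(k*36)),(6,int(k*36)),(0,255,0),1)
for k in range(0,11):cv2.line(o,(k*36,0),(k*36,6),(0,255,0),1);cv2.line(o,(396+k*36,0),(396+k*36,6),(0,255,0),1)
cv2.imwrite("pics/crop3.png",o)
E
```

```text
[[ 401.3 -322.8]
 [ 413.7 -270.6]
 [ 482.4 -287.9]
 [ 469.4 -342.4]]
(504, 792, 3)
```

View pics/crop3.png

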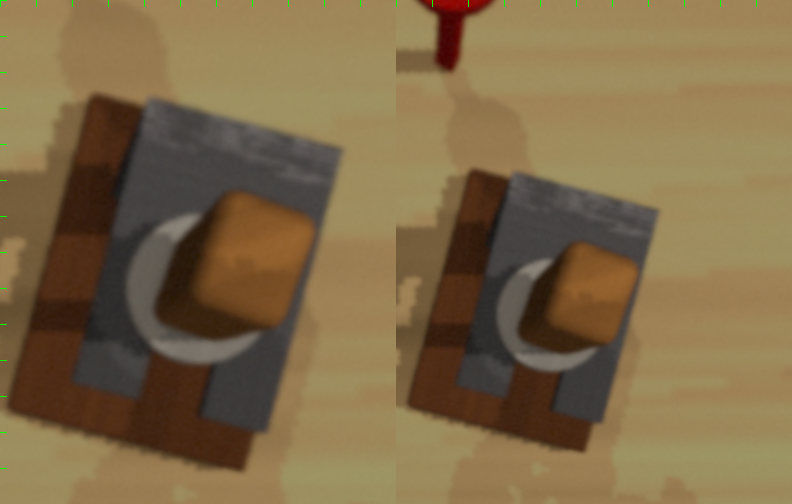

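```bash
python3 - <<'E'
from h import *
plan([(1,[439.5,-305,250],np.pi-.36,4),(1,[439.5,-305,152],np.pi-.36,5),(0,[439.5,-305,152],np.pi-.36,6)])
E
```

```text
[1, 0.0575, -0.0483, 0.0667, 0.0, 0.0, 0.153] x 4
[1, 0.0575, -0.0483, 0.1973, 0.0, 0.0, 0.153] x 5
[0, 0.0575, -0.0483, 0.1973, 0.0, 0.0, 0.153] x 6
```

Call:
drive_tool:
  rows: [1,0.0575,-0.0483,0.0667,0,0,0.153,1,0.0575,-0.0483,0.0667,0,0,0.153,1,0.0575,-0.0483,0.0667,0,0,0.153,1,0.0575,-0.0483,0.0667,0,0,0.153,1,0.0575,-0.0483,0.1973,0,0,0.153,1,0.0575,-0.0483,0.1973,0,0,0.153,1,0.0575,-0.0483,0.1973,0,0,0.153,1,0.0575,-0.0483,0.1973,0,0,0.153,1,0.0575,-0.0483,0.1973,0,0,0.153,0,0.0575,-0.0483,0.1973,0,0,0.153,0,0.0575,-0.0483,0.1973,0,0,0.153,0,0.0575,-0.0483,0.1973,0,0,0.153,0,0.0575,-0.0483,0.1973,0,0,0.153,0,0.0575,-0.0483,0.1973,0,0,0.153,0,0.0575,-0.0483,0.1973,0,0,0.153,0,0.0575,-0.0483,0.1973,0,0,0.153]

```text
time: 5.43
eef_pos: [440.0, -305.5, 152.9]
orientation: [0.179, 0.984, -0.0, 0.001]
wrist_force: [-0.3, 0.1, 4.4]
gripper_width: 21.1
grasp_force: 62.3
```

```bash
python3 - <<'E'
from h import *
plan([(0,[439.5,-305,275],np.pi-.36,4),(0,[439.5,-305,300],np.pi-.36,1),(0,[521.1,15.1,300],np.pi+.075,12)])
E
```

```text
[0, -0.0, -0.0, -0.164, 0.0, 0.0, 0.0] x 4
[0, -0.0, -0.0, -0.1973, 0.0, 0.0, 0.0] x 1
[0, 0.0485, 0.4377, -0.1973, 0.0, 0.0, -0.554] x 12
```

Call:
drive_tool:
  rows: [0,0,0,-0.02,0,0,0,0,0,0,-0.07,0,0,0,0,0,0,-0.12,0,0,0,0,0,0,-0.164,0,0,0,0,0,0,-0.1973,0,0,0,0,0.0485,0.4377,-0.1973,0,0,-0.554,0,0.0485,0.4377,-0.1973,0,0,-0.554,0,0.0485,0.4377,-0.1973,0,0,-0.554,0,0.0485,0.4377,-0.1973,0,0,-0.554,0,0.0485,0.4377,-0.1973,0,0,-0.554,0,0.0485,0.4377,-0.1973,0,0,-0.554,0,0.0485,0.4377,-0.1973,0,0,-0.554,0,0.0485,0.4377,-0.1973,0,0,-0.554,0,0.0485,0.4377,-0.1973,0,0,-0.554,0,0.0485,0.4377,-0.1973,0,0,-0.554,0,0.0485,0.4377,-0.1973,0,0,-0.554]

```text
time: 6.77
eef_pos: [520.3, 14.6, 299.0]
orientation: [-0.038, 0.999, -0.001, -0.001]
wrist_force: [-0.0, 0.4, -1.7]
gripper_width: 21.7
grasp_force: 61.6
```

```bash
python3 - <<'E'
from h import *
im=eyes.snapshot("wrist");c=eyes.calibration("wrist");sc=eyes.snapshot("scene");s=readout.read_state();print(s["eef_pos"],load()[0])
cv2.imwrite("pics/w4.png",im);json.dump({k:np.array(v).tolist() for k,v in c.items()},open("pics/w4.json","w"));cv2.imwrite("pics/s4.png",sc)
print(proj(c,[[519.3,39,120],[521.1,15.1,163]]))
x,y=proj(c,[[519.3,39,120]])[0].astype(int)
o=cv2.resize(im[y-75:y+75,x-130:x+70],(800,600),interpolation=cv2.INTER_CUBIC);print("crop origin",x-130,y-75,"scale4")
cs=eyes.calibration("scene");u,v=proj(cs,[[519.3+39,41,70]])[0].astype(int);print(u,v)
o[:240,:240]=cv2.resize(sc[v-20:v+20,u-20:u+20],(240,240),interpolation=cv2.INTER_CUBIC)
cv2.imwrite("pics/crop4.png",o)
E
```

```text
[520.46002059  12.89298004 299.45349424] [521.09326842  15.07712107 300.        ]
[[347.56093145 218.30796016]
 [319.54516315 233.54173329]]
crop origin 217 143 scale4
338 258
```

View pics/crop4.png

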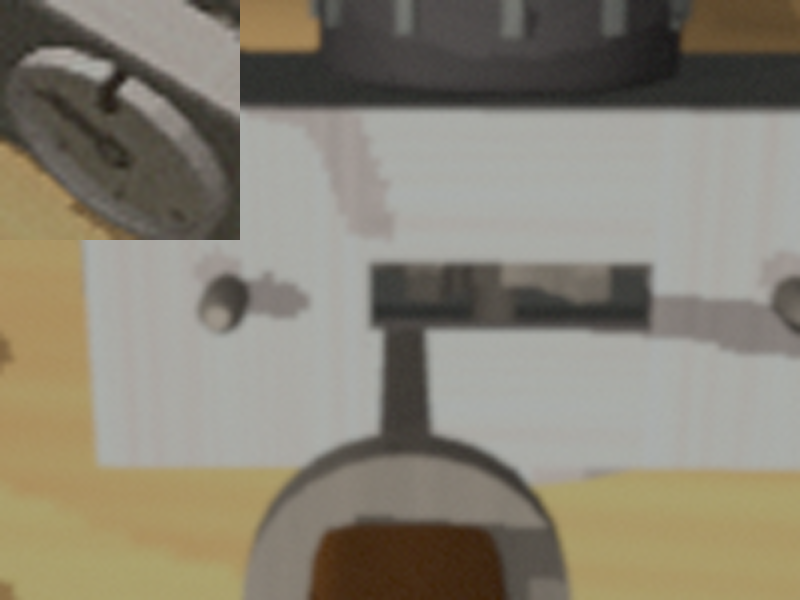

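```bash
python3 - <<'E'
from h import *
cs=eyes.calibration("scene")
yaw=.075;ex=np.array([np.cos(yaw),np.sin(yaw),0]);ey=np.array([-np.sin(yaw),np.cos(yaw),0]);S=np.array([519,38,120.])
def onface(uv,xb):
    p,d=ray(cs,uv);t=((S+ex*xb-p)@ex)/(d@ex);q=p+t*d-S;return q@ey,q[2]+120
for xb in(42,48):
    for n,uv in(("hub",(337.2,263.8)),("tip",(324.3,253.3)),("lug",(338,254)),):print(xb,n,np.round(onface(uv,xb),1))
for k in range(4): im=eyes.snapshot("wrist")
c=eyes.calibration("wrist");s=readout.read_state();print(s["eef_pos"],load()[0],s["orientation"])
cv2.imwrite("pics/w5.png",im);json.dump({k:np.array(v).tolist() for k,v in c.items()},open("pics/w5.json","w"))
x,y=proj(c,[[519,38,120]])[0];g=cv2.cvtColor(im,cv2.COLOR_BGR2GRAY).astype(float)
# slot edges from profiles
cc=int(x);rr=int(y)
print("col profile",[(r,int(g[r,cc-8:cc+15].mean())) for r in range(rr-14,rr+16)])
print("row profile",[(q,int(g[rr+3:rr+7,q].mean())) for q in list(range(cc-42,cc-28))+list(range(cc+26,cc+40))])
print("nominal",x,y)
E
```

```text
42 hub [-2.5 49.2]
42 tip [-40.5  61.7]
42 lug [-0.8 94.2]
48 hub [ 1.5 60.9]
48 tip [-36.   73.3]
48 lug [  3.2 105.4]
[520.878276    13.55616778 300.01598345] [521.09326842  15.07712107 300.        ] [-3.61816463e-02  9.99345227e-01  6.06693247e-05 -4.15105957e-05]
col profile [(202, 170), (203, 170), (204, 169), (205, 168), (206, 159), (207, 137), (208, 115), (209, 108), (210, 108), (211, 107), (212, 103), (213, 93), (214, 82), (215, 74), (216, 70), (217, 66), (218, 62), (219, 58), (220, 58), (221, 64), (222, 74), (223, 96), (224, 132), (225, 158), (226, 166), (227, 169), (228, 170), (229, 169), (230, 169), (231, 170)]
row profile [(304, 170), (305, 172), (306, 171), (307, 170), (308, 169), (309, 163), (310, 140), (311, 96), (312, 61), (313, 55), (314, 55), (315, 57), (316, 57), (317, 55), (372, 55), (373, 55), (374, 54), (375, 55), (376, 54), (377, 54), (378, 53), (379, 59), (380, 81), (381, 111), (382, 127), (383, 131), (384, 129), (385, 127)]
nominal 346.00651171126617 216.62826414134756
```

```bash
python3 - <<'E'
from h import *
c=json.load(open("pics/w5.json"));im=cv2.imread("pics/w5.png");g=cv2.cvtColor(im,cv2.COLOR_BGR2GRAY).astype(float)
yaw=.0725;ex=np.array([np.cos(yaw),np.sin(yaw),0]);ey=np.array([-np.sin(yaw),np.cos(yaw),0]);T=np.array([520.88,13.56,300.])
P=np.array([T+sx*ex*5+sy*ey*4-[0,0,z] for z in(137,100) for sx in(-1,1) for sy in(-1,1)]);print(proj(c,P).round(1).tolist())
for r in(229,235,240,245):print(r,[(q,int(g[r,q])) for q in range(308,330)])
print([(r,int(g[r,316:321].mean())) for r in range(215,240)])
E
```

```text
[[311.7, 225.4], [322.5, 225.4], [311.8, 238.1], [322.5, 238.1], [310.7, 241.5], [323.1, 241.5], [310.8, 255.9], [323.0, 255.9]]
229 [(308, 170), (309, 169), (310, 170), (311, 165), (312, 139), (313, 92), (314, 66), (315, 64), (316, 64), (317, 62), (318, 65), (319, 65), (320, 63), (321, 65), (322, 81), (323, 118), (324, 152), (325, 166), (326, 170), (327, 170), (328, 169), (329, 170)]
235 [(308, 170), (309, 169), (310, 167), (311, 157), (312, 126), (313, 83), (314, 65), (315, 64), (316, 64), (317, 63), (318, 63), (319, 65), (320, 63), (321, 63), (322, 69), (323, 100), (324, 142), (325, 166), (326, 171), (327, 170), (328, 170), (329, 171)]
240 [(308, 170), (309, 169), (310, 168), (311, 155), (312, 123), (313, 82), (314, 65), (315, 64), (316, 64), (317, 62), (318, 66), (319, 64), (320, 62), (321, 64), (322, 65), (323, 91), (324, 137), (325, 165), (326, 171), (327, 171), (328, 170), (329, 171)]
245 [(308, 170), (309, 169), (310, 166), (311, 149), (312, 110), (313, 76), (314, 66), (315, 62), (316, 62), (317, 63), (318, 65), (319, 63), (320, 62), (321, 64), (322, 64), (323, 82), (324, 123), (325, 156), (326, 169), (327, 171), (328, 171), (329, 170)]
[(215, 65), (216, 65), (217, 61), (218, 53), (219, 47), (220, 47), (221, 58), (222, 72), (223, 90), (224, 105), (225, 103), (226, 78), (227, 65), (228, 64), (229, 63), (230, 64), (231, 64), (232, 64), (233, 63), (234, 64), (235, 63), (236, 63), (237, 64), (238, 64), (239, 63)]
```

```bash
cat >> h.py <<'E'
YAW=.073
EX=np.array([np.cos(YAW),np.sin(YAW),0]);EY=np.array([-np.sin(YAW),np.cos(YAW),0]);SL=np.array([518.2,37.7,0])
def B(y,z,x=0): return SL+EY*(y+.2)+EX*x+[0,0,z]  # tcp command for blade at box (x,y)
def where():
    s=readout.read_state();d=s["eef_pos"]-SL;return "blade box x,y,tipz",round(d@EX,1),round(d@EY+.6,1),round(d[2]-137.9,1)
E
python3 - <<'E'
from h import *
p=np.pi+.073
plan([(0,B(-2,300),p,4),(0,B(-2,262),p,2),(0,B(-2,230),p,5)])
E
```

```text
[0, 0.0016, 0.028, 0.0, 0.0, 0.0, 0.003] x 4
[0, 0.0016, 0.028, 0.0507, 0.0, 0.0, 0.003] x 2
[0, 0.0016, 0.028, 0.0933, 0.0, 0.0, 0.003] x 5
```

Call:
drive_tool:
  rows: [0,0.0016,0.028,0,0,0,0.003,0,0.0016,0.028,0,0,0,0.003,0,0.0016,0.028,0,0,0,0.003,0,0.0016,0.028,0,0,0,0.003,0,0.0016,0.028,0.0507,0,0,0.003,0,0.0016,0.028,0.0507,0,0,0.003,0,0.0016,0.028,0.0933,0,0,0.003,0,0.0016,0.028,0.0933,0,0,0.003,0,0.0016,0.028,0.0933,0,0,0.003,0,0.0016,0.028,0.0933,0,0,0.003]

```text
time: 7.9
eef_pos: [518.8, 35.5, 231.3]
orientation: [-0.036, 0.999, -0.0, 0.0]
wrist_force: [0.3, -0.3, -1.5]
gripper_width: 21.4
grasp_force: 61.7
```

```bash
python3 - <<'E'
from h import *
print(where(),readout.read_state()["wrist_force"])
p=np.pi+.073
plan([(0,B(y,230),p,1) for y in(3,8,13,18)]+[(0,B(23,230),p,3)])
plan([(0,B(19,230),p,2),(0,B(19,270),p,2),(0,B(-20,270),p,4),(0,B(-20,230),p,4)])
E
```

```text
('blade box x,y,tipz', np.float64(0.5), np.float64(-1.6), np.float64(93.4)) [ 0.27684791 -0.2980193  -1.531926  ]
[0, -0.0, 0.0066, 0.0, 0.0, 0.0, -0.0] x 1
[0, -0.0, 0.0133, 0.0, 0.0, 0.0, -0.0] x 1
[0, -0.0, 0.02, 0.0, 0.0, 0.0, -0.0] x 1
[0, -0.0, 0.0266, 0.0, 0.0, 0.0, -0.0] x 1
[0, -0.0, 0.0333, 0.0, 0.0, 0.0, -0.0] x 3
[0, -0.0, -0.0053, 0.0, 0.0, 0.0, -0.0] x 2
[0, -0.0, -0.0053, -0.0533, 0.0, 0.0, -0.0] x 2
[0, -0.0, -0.0573, -0.0533, 0.0, 0.0, -0.0] x 4
[0, -0.0, -0.0573, 0.0, 0.0, 0.0, -0.0] x 4
```

Inserted freely. Push stroke 1.

Call:
drive_tool:
  rows: [0,0,0.0066,0,0,0,0,0,0,0.0133,0,0,0,0,0,0,0.02,0,0,0,0,0,0,0.0266,0,0,0,0,0,0,0.0333,0,0,0,0,0,0,0.0333,0,0,0,0,0,0,0.0333,0,0,0,0,0,0,0.0333,0,0,0,0]

```text
time: 8.57
eef_pos: [516.6, 61.8, 230.3]
orientation: [-0.037, 0.999, 0.001, 0.0]
wrist_force: [-0.6, 0.2, -1.1]
gripper_width: 21.2
grasp_force: 62.0
```

```bash
cat > dial.py <<'E'
from h import *
def face(cs,uv,xb=46):
    p,d=ray(cs,uv);S=SL+[0,0,120];t=((S+EX*xb-p)@EX)/(d@EX);q=p+t*d-S;return np.array([q@EY,q[2]+120])
sc=eyes.snapshot("scene");cs=eyes.calibration("scene");import sys
cv2.imwrite(f"pics/d_{sys.argv[1]}.png",sc)
# metric dial view: y -45..45, z 10..110, 4px/mm, centred on the fitted hub
def dial(im,off=(0,0)):
    pts=[(-45,105),(45,105),(45,5),(-45,5)]
    W=np.array([SL+EX*46+EY*(y+off[0])+[0,0,z+off[1]] for y,z in pts])
    H=cv2.getPerspectiveTransform(np.float32([[0,0],[360,0],[360,400],[0,400]]),proj(cs,W).astype(np.float32))
    return cv2.warpPerspective(im,H,(360,400),flags=cv2.INTER_CUBIC|cv2.WARP_INVERSE_MAP)
a=dial(cv2.imread("pics/scene0.png"));b=dial(sc)
cv2.imwrite(f"pics/dial_{sys.argv[1]}.png",np.hstack([a,b]))
E
python3 dial.py 1; python3 -c "
from h import *
print(where(),readout.read_state()['wrist_force'])"
```

```text
('blade box x,y,tipz', np.float64(0.1), np.float64(24.7), np.float64(92.3)) [-0.03189558  0.34049589 -0.42344169]
```

View pics/dial_1.png

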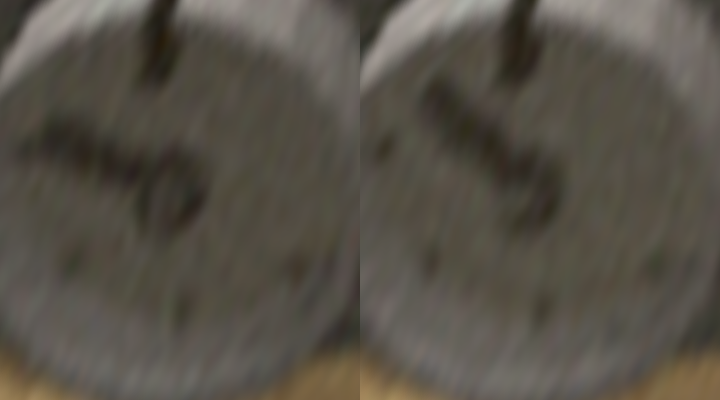

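Call:
drive_tool:
  rows: [0,0,-0.0053,0,0,0,0,0,0,-0.0053,0,0,0,0,0,0,-0.0053,-0.0533,0,0,0,0,0,-0.0053,-0.0533,0,0,0,0,0,-0.0573,-0.0533,0,0,0,0,0,-0.0573,-0.0533,0,0,0,0,0,-0.0573,-0.0533,0,0,0,0,0,-0.0573,-0.0533,0,0,0,0,0,-0.0573,-0.02,0,0,0,0,0,-0.0573,0,0,0,0,0,0,-0.0573,0,0,0,0,0,0,-0.0573,0,0,0,0]

```text
time: 9.62
eef_pos: [538.2, 20.0, 250.1]
orientation: [-0.037, 0.999, 0.003, 0.022]
wrist_force: [0.9, -2.2, 50.8]
gripper_width: 21.2
grasp_force: 69.9
```

```bash
python3 - <<'E'
from h import *
print(where(),readout.read_state()["wrist_force"])
p=np.pi+.073
plan([(0,B(y,230),p,1) for y in(-15,-10,-5,0,5,10,15)]+[(0,B(20,230),p,3)])
E
```

```text
('blade box x,y,tipz', np.float64(18.6), np.float64(-18.5), np.float64(112.2)) [ 0.94407196 -2.24264645 50.84388897]
[0, -0.0, 0.0066, 0.0, 0.0, 0.0, -0.0] x 1
[0, -0.0, 0.0133, 0.0, 0.0, 0.0, -0.0] x 1
[0, -0.0, 0.02, 0.0, 0.0, 0.0, -0.0] x 1
[0, -0.0, 0.0266, 0.0, 0.0, 0.0, -0.0] x 1
[0, -0.0, 0.0333, 0.0, 0.0, 0.0, -0.0] x 1
[0, -0.0, 0.04, 0.0, 0.0, 0.0, -0.0] x 1
[0, -0.0, 0.0466, 0.0, 0.0, 0.0, -0.0] x 1
[0, -0.0, 0.0533, 0.0, 0.0, 0.0, -0.0] x 3
```

Call:
drive_tool:
  rows: [0,0,0,-0.03,0,0,0,0,0,0,-0.06,0,0,0,0,0,0,-0.0933,0,0,0,0,0,0,-0.0933,0,0,0,0,0,0,-0.0933,0,0,0,0,0,0,-0.0933,0,0,0]

```text
time: 10.12
eef_pos: [518.8, 18.8, 298.7]
orientation: [-0.037, 0.999, 0.0, -0.001]
wrist_force: [-0.9, 0.4, -2.1]
gripper_width: 21.3
grasp_force: 62.8
```

```bash
python3 - <<'E'
from h import *
json.dump([B(-20,300).tolist(),down(np.pi+.073).as_quat().tolist()],open("cmd.json","w"))
for k in range(3): im=eyes.snapshot("wrist")
c=eyes.calibration("wrist");s=readout.read_state();print(where(),s["eef_pos"],load()[0],s["orientation"].round(4),s["wrist_force"],s["joint_positions"].round(2),s["time"])
cv2.imwrite("pics/w6.png",im);json.dump({k:np.array(v).tolist() for k,v in c.items()},open("pics/w6.json","w"))
x,y=proj(c,[[519,38,120]])[0].astype(int)
o=cv2.resize(im[y-75:y+75,x-130:x+70],(800,600),interpolation=cv2.INTER_CUBIC);print("crop origin",x-130,y-75,"scale4")
cv2.imwrite("pics/crop6.png",o)
E
```

```text
('blade box x,y,tipz', np.float64(-1.3), np.float64(-18.8), np.float64(160.0)) [518.33679942  18.22403331 297.89751695] [519.64411659  17.95273368 300.        ] [-3.670e-02  9.993e-01 -3.000e-04 -2.000e-03] [-0.0086473   0.43085884 -2.50749624] [-0.53  0.09  0.44  1.86 -0.04  1.2   1.57] 10.2667
crop origin 210 145 scale4
```

View pics/crop6.png

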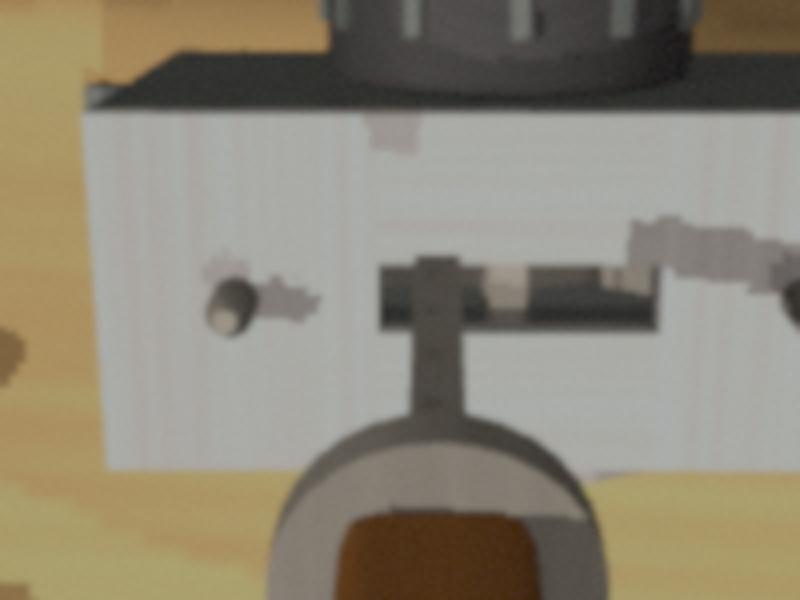

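```bash
python3 - <<'E'
from h import *
for n in("w5","w6"):
    g=cv2.cvtColor(cv2.imread(f"pics/{n}.png"),cv2.COLOR_BGR2GRAY).astype(float);hs=cv2.cvtColor(cv2.imread(f"pics/{n}.png"),cv2.COLOR_BGR2HSV)
    print(n,"rows",[(r,int(g[r,315:322].mean())) for r in range(200,290,1)])
    for r in(228,235,242):
        p=g[r,300:340];d=np.diff(p);print(r,"edges",300+np.argmin(d)+.5,300+np.argmax(d)+.5,[int(v) for v in p[8:30]])
T=R.from_quat([0,0,0,1])
# model in the tool frame with fixed camera offset
c=json.load(open("pics/w5.json"))
q=down(np.pi+.0725);t=np.array([520.88,13.56,300.])
off=q.inv().apply(np.array(c["position"])-t);qc=(q.inv()*R.from_quat(c["orientation"])).as_quat()
cam=dict(camera_matrix=c["camera_matrix"],position=off.tolist(),orientation=qc.tolist());json.dump(cam,open("camtool.json","w"))
def pts(phi,s,dx):
    # spoon axis coords: tool x is spoon -x; u = distance below the grasp point
    P=np.array([[5,0,142],[20,0,47],[20,0,39],[13,0,39],[13,0,-33],[-13,0,-33]],float)
    P[:,2]-=s;P=R.from_rotvec([0,-phi,0]).apply(P)*1.0;P[:,0]+=dx;P[:,2]-=5;return proj(cam,P)[:,1].round(1)
for a in((0,0,0),(.11,9,0),(-.11,9,0),(.09,5,0),(.11,9,-2)):print(a,pts(*a))
E
```

```text
w5 rows [(200, 170), (201, 171), (202, 170), (203, 169), (204, 169), (205, 167), (206, 154), (207, 121), (208, 85), (209, 74), (210, 70), (211, 67), (212, 67), (213, 67), (214, 66), (215, 66), (216, 65), (217, 61), (218, 53), (219, 47), (220, 47), (221, 57), (222, 72), (223, 90), (224, 106), (225, 103), (226, 77), (227, 65), (228, 64), (229, 64), (230, 64), (231, 64), (232, 64), (233, 63), (234, 64), (235, 63), (236, 63), (237, 64), (238, 64), (239, 63), (240, 63), (241, 63), (242, 64), (243, 63), (244, 62), (245, 63), (246, 64), (247, 63), (248, 62), (249, 63), (250, 64), (251, 63), (252, 63), (253, 64), (254, 64), (255, 69), (256, 88), (257, 112), (258, 124), (259, 126), (260, 125), (261, 126), (262, 126), (263, 126), (264, 126), (265, 125), (266, 125), (267, 125), (268, 125), (269, 124), (270, 121), (271, 107), (272, 87), (273, 72), (274, 58), (275, 50), (276, 47), (277, 46), (278, 47), (279, 47), (280, 47), (281, 47), (282, 46), (283, 46), (284, 46), (285, 46), (286, 47), (287, 48), (288, 48), (289, 47)]
228 edges 312.5 322.5 [170, 168, 170, 164, 140, 97, 71, 65, 63, 63, 66, 64, 
[... 1233 characters left out ...]
, 53), (283, 53), (284, 54), (285, 56), (286, 54), (287, 54), (288, 54), (289, 55)]
228 edges 312.5 324.5 [146, 144, 145, 142, 124, 96, 76, 75, 73, 71, 73, 74, 74, 73, 74, 74, 81, 104, 125, 136, 138, 137]
235 edges 312.5 325.5 [170, 170, 172, 165, 141, 101, 75, 73, 72, 72, 72, 71, 71, 73, 73, 73, 83, 113, 148, 167, 171, 170]
242 edges 312.5 325.5 [170, 172, 168, 158, 128, 90, 73, 73, 72, 72, 71, 73, 74, 73, 74, 74, 76, 97, 139, 165, 171, 171]
(0, 0, 0) [225.4 250.9 256.8 270.6 368.  436.9]
(0.11, 9, 0) [248.1 264.5 269.4 284.1 371.4 453.2]
(-0.11, 9, 0) [209.6 251.3 259.5 273.4 406.5 468.4]
(0.09, 5, 0) [243.3 260.8 265.8 280.1 366.4 444.3]
(0.11, 9, -2) [250.7 268.4 273.5 288.  377.5 458.5]
```

```bash
python3 - <<'E'
from h import *
from scipy.optimize import least_squares
cam=json.load(open("camtool.json"))
def tf(P,phi,s,dx):
    P=np.array(P,float);P[:,2]-=s;P=R.from_rotvec([0,-phi,0]).apply(P);P[:,0]+=dx;P[:,2]-=5;return proj(cam,P)
def res(v,full=False):
    r=tf([[5,0,142],[20,0,47],[20,0,39],[13,0,39]],*v)[:,1]
    u=np.linspace(55,140,40);L=tf([[5,-4,a] for a in u],*v);Q=tf([[5,4,a] for a in u],*v)
    o=np.argsort(L[:,1]);w=np.interp([228,235,242],L[o,1],np.abs(Q-L)[o,0])
    m=np.r_[r,w]
    return m-np.array([209.3,248.5,255.6,271.1,12.3,12.7,13.0])*1. 
print("w5 check",res([0,0,0])+np.array([209.3,248.5,255.6,271.1,12.3,12.7,13.0]))
f=least_squares(res,[-.1,8,0]);print(f.x,f.fun)
f=least_squares(lambda v:res([v[0],v[1],0]),[-.1,8]);print(f.x,f.fun)
E
```

```text
w5 check [225.35571995 250.90844949 256.83600263 270.57263582  11.03244022
  11.70481527  12.37718943]
[-0.10345251  4.85942823 -0.46877315] [ 0.12754274  0.15446402  0.84849635 -0.99659035  0.35856405  0.51265466
  0.76674467]
[-0.10210927  5.73225858] [ 0.14542153  0.10987791  0.82226472 -0.94002455  0.40415032  0.56236759
  0.82058425]
```

```bash
cat >> h.py <<'E'
TILT=R.from_rotvec([0,-.103,0])
def plan2(wps,tilt=TILT):
    p,q=load();out=[]
    for g,xyz,psi,n in wps:
        t=np.round(q.inv().apply(np.array(xyz)-p)/750,4);w=np.round((q.inv()*down(psi)*tilt).as_rotvec()/(np.pi/4),3)
        out.append(([g]+t.tolist()+w.tolist(),n))
    P=p+q.apply(t*750);Q=q*R.from_rotvec(w*np.pi/4)
    json.dump([P.tolist(),Q.as_quat().tolist()],open("cmd.json","w"))
    for r,n in out: print(r,"x",n)
E
python3 - <<'E'
from h import *
plan2([(0,B(-19.5,270,.5),np.pi+.073,5)])
E
```

```text
[0, -0.0007, 0.0007, 0.04, 0.0, -0.131, 0.0] x 5
```

Call:
drive_tool:
  rows: [0,-0.0007,0.0007,0.01,0,-0.131,0,0,-0.0007,0.0007,0.04,0,-0.131,0,0,-0.0007,0.0007,0.04,0,-0.131,0,0,-0.0007,0.0007,0.04,0,-0.131,0,0,-0.0007,0.0007,0.04,0,-0.131,0,0,-0.0007,0.0007,0.04,0,-0.131,0]

```text
time: 10.77
eef_pos: [521.2, 18.6, 270.9]
orientation: [-0.036, 0.998, 0.002, 0.052]
wrist_force: [-0.5, 0.6, -1.3]
gripper_width: 21.2
grasp_force: 62.4
```

```bash
python3 - <<'E'
from h import *
for k in range(4): im=eyes.snapshot("wrist")
c=eyes.calibration("wrist");s=readout.read_state();print(where(),s["eef_pos"],load()[0],load()[1].as_quat().round(4),s["orientation"].round(4),s["wrist_force"].round(1))
cv2.imwrite("pics/w7.png",im);json.dump({k:np.array(v).tolist() for k,v in c.items()},open("pics/w7.json","w"))
g=cv2.cvtColor(im,cv2.COLOR_BGR2GRAY).astype(float)
x,y=proj(c,[SL+[0,0,120]])[0];print("nominal slot",x,y)
cc,rr=int(x),int(y)
print("col",[(r,int(g[r,cc+2:cc+25].mean())) for r in range(rr-16,rr+17)])
print("row",[(q,int(g[rr+3:rr+7,q].mean())) for q in list(range(cc-46,cc-28))+list(range(cc+26,cc+46))])
print("tipcols",[(r,int(g[r,316:322].mean())) for r in range(190,262)])
for r in(212,225,240):print(r,[(q,int(g[r,q])) for q in range(306,332)])
t=s["eef_pos"]
for z in (-136,-134,-132): 
    P=[t+EX*(-.5+sx*5)+EY*(.6+sy*4)+[0,0,z] for sx in(-1,1) for sy in(-1,1)];print(z,proj(c,P).round(1).tolist())
E
```

```text
('blade box x,y,tipz', np.float64(1.3), np.float64(-18.7), np.float64(132.9)) [520.86393034  18.58185189 270.79281102] [520.12942737  18.5146264  270.        ] [-0.0364  0.998   0.0019  0.0514] [-0.0363  0.998   0.0019  0.052 ] [-0.8 -0.6 -1.3]
nominal slot 342.38841445044005 205.45114704684968
col [(189, 172), (190, 172), (191, 172), (192, 172), (193, 171), (194, 168), (195, 151), (196, 113), (197, 87), (198, 76), (199, 64), (200, 55), (201, 53), (202, 51), (203, 51), (204, 51), (205, 50), (206, 50), (207, 49), (208, 49), (209, 51), (210, 60), (211, 72), (212, 80), (213, 99), (214, 137), (215, 165), (216, 172), (217, 172), (218, 172), (219, 172), (220, 172), (221, 172)]
row [(296, 173), (297, 174), (298, 174), (299, 173), (300, 171), (301, 166), (302, 143), (303, 98), (304, 65), (305, 58), (306, 58), (307, 59), (308, 60), (309, 59), (310, 59), (311, 59), (312, 61), (313, 61), (368, 58), (369, 58), (370, 58), (371, 59), (372, 59), (373, 59), (374, 58), (375, 58), (376, 57), (377, 57), (378, 57), (379, 56), (380, 74), (381, 107), (382, 127), (383, 132), (384, 131), (385, 129), (386, 1
[... 1240 characters left out ...]
6), (316, 65), (317, 67), (318, 65), (319, 66), (320, 64), (321, 66), (322, 66), (323, 66), (324, 82), (325, 124), (326, 158), (327, 169), (328, 173), (329, 171), (330, 172), (331, 172)]
240 [(306, 170), (307, 170), (308, 169), (309, 170), (310, 170), (311, 163), (312, 139), (313, 91), (314, 69), (315, 66), (316, 66), (317, 63), (318, 64), (319, 65), (320, 64), (321, 63), (322, 63), (323, 65), (324, 71), (325, 98), (326, 141), (327, 165), (328, 170), (329, 171), (330, 172), (331, 172)]
-136 [[312.4, 206.7], [323.5, 206.7], [312.5, 219.6], [323.4, 219.6]]
-134 [[312.4, 207.6], [323.5, 207.6], [312.5, 220.6], [323.4, 220.6]]
-132 [[312.3, 208.6], [323.5, 208.6], [312.4, 221.6], [323.4, 221.6]]
```

```bash
cat >> h.py <<'E'
SL=np.array([517.8,37.2,0])
def B2(y,tip): return SL+EY*(y-1.6)+EX*-.3+[0,0,tip+132.2]
def where2():
    s=readout.read_state();d=s["eef_pos"]-SL;return "blade x,y,tip",np.round([d@EX-.5,d@EY+1.6,d[2]-133],1).tolist(),s["wrist_force"].round(1).tolist()
E
python3 - <<'E'
from h import *
p=np.pi+.073
plan2([(0,B2(-18,137),p,3),(0,B2(-18,115),p,3),(0,B2(-18,100),p,2),(0,B2(-18,92),p,4)])
E
```

```text
[0, 0.0018, -0.0011, 0.0009, 0.0, -0.0, 0.0] x 3
[0, 0.0048, -0.0011, 0.0301, 0.0, -0.0, 0.0] x 3
[0, 0.0068, -0.0011, 0.05, 0.0, -0.0, 0.0] x 2
[0, 0.0079, -0.0011, 0.0606, 0.0, -0.0, 0.0] x 4
```

Call:
drive_tool:
  rows: [0,0.0018,-0.0011,0.0009,0,0,0,0,0.0018,-0.0011,0.0009,0,0,0,0,0.0018,-0.0011,0.0009,0,0,0,0,0.0032,-0.0011,0.015,0,0,0,0,0.0048,-0.0011,0.0301,0,0,0,0,0.0048,-0.0011,0.0301,0,0,0,0,0.0048,-0.0011,0.0301,0,0,0]

```text
time: 11.55
eef_pos: [518.3, 17.6, 245.8]
orientation: [-0.036, 0.998, 0.002, 0.05]
wrist_force: [0.5, 0.1, -1.8]
gripper_width: 21.6
grasp_force: 62.4
```

```bash
python3 - <<'E'
from h import *
p=np.pi+.073
json.dump([B2(-18,115).tolist(),load()[1].as_quat().tolist()],open("cmd.json","w"))
print(where2())
plan2([(0,B2(-18,100),p,2),(0,B2(-18,92),p,4)])
plan2([(0,B2(y,92),p,1) for y in(-13,-8,-3,2,7,12,16)]+[(0,B2(20,92),p,3)])
E
```

```text
('blade x,y,tip', [-1.4, -18.0, 112.8], [0.5, 0.1, -1.8])
[0, 0.0021, 0.0, 0.0199, 0.0, -0.0, 0.0] x 2
[0, 0.0031, 0.0, 0.0305, 0.0, -0.0, 0.0] x 4
[0, 0.0, 0.0067, 0.0, 0.0, -0.0, 0.0] x 1
[0, 0.0, 0.0133, 0.0, 0.0, -0.0, 0.0] x 1
[0, 0.0, 0.02, 0.0, 0.0, -0.0, 0.0] x 1
[0, 0.0, 0.0267, 0.0, 0.0, -0.0, 0.0] x 1
[0, 0.0, 0.0333, 0.0, 0.0, -0.0, 0.0] x 1
[0, 0.0, 0.04, 0.0, 0.0, -0.0, 0.0] x 1
[0, 0.0, 0.0453, 0.0, 0.0, -0.0, 0.0] x 1
[0, 0.0, 0.0507, 0.0, 0.0, -0.0, 0.0] x 3
```

In the slot, no contact force. Lower to depth, then push stroke 2.

Call:
drive_tool:
  rows: [0,0.0021,0,0.0199,0,0,0,0,0.0031,0,0.0305,0,0,0,0,0.0031,0,0.0305,0,0,0,0,0.0031,0,0.0305,0,0,0]

```text
time: 11.88
eef_pos: [518.4, 17.5, 223.7]
orientation: [-0.036, 0.998, 0.002, 0.05]
wrist_force: [-0.4, -0.1, -2.2]
gripper_width: 21.2
grasp_force: 62.5
```

Call:
drive_tool:
  rows: [0,0,0.0067,0,0,0,0,0,0,0.0133,0,0,0,0,0,0,0.02,0,0,0,0,0,0,0.0267,0,0,0,0,0,0,0.0333,0,0,0,0,0,0,0.04,0,0,0,0,0,0,0.0453,0,0,0,0,0,0,0.0507,0,0,0,0,0,0,0.0507,0,0,0,0,0,0,0.0507,0,0,0,0]

```text
time: 12.72
eef_pos: [516.0, 56.9, 224.2]
orientation: [-0.037, 0.998, 0.003, 0.051]
wrist_force: [0.3, -0.9, -1.5]
gripper_width: 21.1
grasp_force: 62.6
```

```bash
cat > ptr.py <<'E'
# pointer angle: compare dark pointer with the scene picture by projecting a pointer model for each angle
from h import *
cs=eyes.calibration("scene")
def sample(im,name):
    g=cv2.cvtColor(im,cv2.COLOR_BGR2GRAY).astype(np.float32);best=[]
    for xb in(41,44,47):
      for dy in(-3,0,3):
        for dz in(-4,0,4):
          for a in np.arange(-1.8,.81,.03):
            r=np.arange(9,27,1.)
            def S(w):
                P=np.array([SL+EX*xb+EY*(dy+t*np.sin(a)+w*np.cos(a))+[0,0,55+dz+t*np.cos(a)-w*np.sin(a)] for t in r]);uv=proj(cs,P).astype(np.float32)
                return cv2.remap(g,uv[:,0].reshape(1,-1),uv[:,1].reshape(1,-1),cv2.INTER_LINEAR)[0]
            best.append((S(6).mean()+S(-6).mean()-2*S(0).mean(),round(a,2),xb,dy,dz))
    best.sort(reverse=True);print(name,best[:6])
if __name__=="__main__":
    for n in("scene0","d_1"):sample(cv2.imread(f"pics/{n}.png"),n)
    sc=eyes.snapshot("scene");cv2.imwrite("pics/now.png",sc);sample(sc,"now")
E
python3 ptr.py; python3 - <<'E'
from h import *
print(where2());p=np.pi+.073
plan2([(0,B2(16,92),p,2),(0,B2(16,132),p,5)])
E
```

```text
scene0 [(np.float32(33.30474), np.float64(-1.2), 47, 0, 4), (np.float32(32.868057), np.float64(-1.17), 47, 0, 4), (np.float32(32.577805), np.float64(-1.23), 47, 0, 4), (np.float32(32.298615), np.float64(-1.08), 44, -3, -4), (np.float32(32.187225), np.float64(-1.14), 47, -3, 4), (np.float32(32.089676), np.float64(-1.29), 44, -3, 0)]
d_1 [(np.float32(32.630264), np.float64(-0.87), 47, 0, 4), (np.float32(32.582138), np.float64(-0.84), 47, 0, 4), (np.float32(32.38645), np.float64(-0.87), 44, -3, 0), (np.float32(32.37651), np.float64(-0.9), 44, -3, 0), (np.float32(31.943634), np.float64(-0.75), 47, -3, 4), (np.float32(31.942703), np.float64(-0.9), 47, 0, 4)]
now [(np.float32(57.286896), np.float64(0.0), 47, -3, 4), (np.float32(55.61496), np.float64(-0.12), 44, -3, 0), (np.float32(55.60047), np.float64(-0.15), 44, -3, 4), (np.float32(55.07953), np.float64(-0.12), 44, -3, -4), (np.float32(55.063263), np.float64(-0.15), 44, -3, 0), (np.float32(54.79123), np.float64(-0.18), 44, -3, 4)]
('blade x,y,tip', [-0.8, 21.2, 91.2], [-0.4, 0.5, -2.0])
[0, 0.0, -0.0054, 0.0, 0.0, -0.0, 0.0] x 2
[0, -0.0054, -0.0054, -0.053, 0.0, -0.0, 0.0] x 5
```

Call:
drive_tool:
  rows: [0,0,-0.0054,0,0,0,0,0,0,-0.0054,0,0,0,0,0,-0.0027,-0.0054,-0.0265,0,0,0,0,-0.0054,-0.0054,-0.053,0,0,0,0,-0.0054,-0.0054,-0.053,0,0,0,0,-0.0054,-0.0054,-0.053,0,0,0]

```text
time: 13.27
eef_pos: [517.4, 51.6, 265.3]
orientation: [-0.036, 0.998, 0.003, 0.053]
wrist_force: [-0.2, -0.1, -2.4]
gripper_width: 21.3
grasp_force: 62.9
```

```bash
python3 - <<'E'
from h import *
print(where2());p=np.pi+.073
plan2([(0,B2(4,132),p,1),(0,B2(-8,132),p,1),(0,B2(-20,132),p,5),(0,B2(-20,113),p,5)])
plan2([(0,B2(-20,100),p,1),(0,B2(-20,92),p,4)])
g=eyes.snapshot("scene");cv2.imwrite("pics/now2.png",g)
import ptr
cs=ptr.cs
def score(im,xb,dy,dz):
    g=cv2.cvtColor(im,cv2.COLOR_BGR2GRAY).astype(np.float32);o=[]
    for a in np.arange(-1.5,.5,.05):
        r=np.arange(7,25,1.)
        def S(w):
            P=np.array([SL+EX*xb+EY*(dy+t*np.sin(a)+w*np.cos(a))+[0,0,55+dz+t*np.cos(a)-w*np.sin(a)] for t in r]);uv=proj(cs,P).astype(np.float32)
            return cv2.remap(g,uv[:,0].reshape(1,-1),uv[:,1].reshape(1,-1),cv2.INTER_LINEAR)[0]
        o.append((round(float(S(6).mean()+S(-6).mean()-2*S(0).mean()),1),round(a,2)))
    return sorted(o,reverse=True)[:4]
for n in("scene0","d_1","now2"):print(n,score(cv2.imread(f"pics/{n}.png"),47,0,4),score(cv2.imread(f"pics/{n}.png"),44,-2.5,-1))
E
```

```text
('blade x,y,tip', [0.2, 16.0, 132.3], [-0.2, -0.1, -2.4])
[0, -0.0, -0.016, -0.0, 0.0, -0.0, 0.0] x 1
[0, -0.0, -0.032, -0.0, 0.0, -0.0, 0.0] x 1
[0, -0.0, -0.048, -0.0, 0.0, -0.0, 0.0] x 5
[0, 0.0026, -0.048, 0.0252, 0.0, -0.0, 0.0] x 5
[0, 0.0018, 0.0, 0.0172, 0.0, -0.0, 0.0] x 1
[0, 0.0028, 0.0, 0.0278, 0.0, -0.0, 0.0] x 4
scene0 [(31.0, np.float64(-1.2)), (30.2, np.float64(-1.15)), (29.8, np.float64(-1.25)), (27.1, np.float64(-1.1))] [(31.5, np.float64(-1.25)), (31.2, np.float64(-1.2)), (29.6, np.float64(-1.3)), (28.7, np.float64(-1.15))]
d_1 [(32.4, np.float64(-0.85)), (31.8, np.float64(-0.9)), (31.4, np.float64(-0.8)), (29.7, np.float64(-0.95))] [(32.0, np.float64(-0.85)), (32.0, np.float64(-0.9)), (30.4, np.float64(-0.95)), (29.9, np.float64(-0.8))]
now2 [(48.2, np.float64(-0.2)), (47.1, np.float64(-0.25)), (45.5, np.float64(-0.15)), (41.6, np.float64(-0.3))] [(49.9, np.float64(-0.2)), (49.6, np.float64(-0.15)), (46.8, np.float64(-0.25)), (41.9, np.float64(-0.1))]
```

Call:
drive_tool:
  rows: [0,0,-0.016,0,0,0,0,0,0,-0.032,0,0,0,0,0,0,-0.048,0,0,0,0,0,0,-0.048,0,0,0,0,0,0,-0.048,0,0,0,0,0,0,-0.048,0,0,0,0,0,0,-0.048,0,0,0,0,0,0.0013,-0.048,0.0126,0,0,0,0,0.0026,-0.048,0.0252,0,0,0,0,0.0026,-0.048,0.0252,0,0,0,0,0.0026,-0.048,0.0252,0,0,0]

```text
time: 14.23
eef_pos: [518.2, 15.8, 243.8]
orientation: [-0.037, 0.998, 0.002, 0.05]
wrist_force: [0.4, -0.2, -0.6]
gripper_width: 21.6
grasp_force: 62.5
```

Call:
drive_tool:
  rows: [0,0.0018,0,0.0172,0,0,0,0,0.0028,0,0.0278,0,0,0,0,0.0028,0,0.0278,0,0,0,0,0.0028,0,0.0278,0,0,0]

```text
time: 14.57
eef_pos: [518.6, 15.6, 223.6]
orientation: [-0.036, 0.998, 0.002, 0.051]
wrist_force: [0.2, -0.0, -2.2]
gripper_width: 21.4
grasp_force: 62.6
```

```bash
python3 - <<'E'
from h import *
print(where2());p=np.pi+.073
plan2([(0,B2(-16,92),p,1),(0,B2(-12.5,92),p,1),(0,B2(-9.5,92),p,4)])
E
```

```text
('blade x,y,tip', [-1.3, -20.0, 90.6], [0.2, -0.0, -2.2])
[0, 0.0, 0.0054, 0.0, 0.0, -0.0, 0.0] x 1
[0, 0.0, 0.01, 0.0, 0.0, -0.0, 0.0] x 1
[0, 0.0, 0.014, 0.0, 0.0, -0.0, 0.0] x 4
```

Call:
drive_tool:
  rows: [0,0,0.0054,0,0,0,0,0,0,0.01,0,0,0,0,0,0,0.014,0,0,0,0,0,0,0.014,0,0,0,0,0,0,0.014,0,0,0,0]

```text
time: 14.98
eef_pos: [518.7, 26.0, 224.7]
orientation: [-0.037, 0.998, 0.002, 0.052]
wrist_force: [0.6, -2.0, -0.3]
gripper_width: 21.1
grasp_force: 62.8
```

```bash
cat > pang.py <<'E'
from h import *
import sys
def score(im,xb,dy,dz,r=np.arange(5,20,1.)):
    cs=eyes.calibration("scene");g=cv2.cvtColor(im,cv2.COLOR_BGR2GRAY).astype(np.float32);o=[]
    for a in np.arange(-.6,.5,.025):
        def S(w):
            P=np.array([SL+EX*xb+EY*(dy+t*np.sin(a)+w*np.cos(a))+[0,0,55+dz+t*np.cos(a)-w*np.sin(a)] for t in r]);uv=proj(cs,P).astype(np.float32)
            return cv2.remap(g,uv[:,0].reshape(1,-1),uv[:,1].reshape(1,-1),cv2.INTER_LINEAR)[0]
        o.append((round(float(S(6).mean()+S(-6).mean()-2*S(0).mean()),1),round(float(a),3)))
    return sorted(o,reverse=True)[:4]
im=eyes.snapshot("scene");cv2.imwrite("pics/p_%s.png"%sys.argv[1],im)
old=cv2.imread("pics/now2.png")
for i in(old,im):print(score(i,47,0,4),score(i,44,-2.5,-1),score(i,47,0,4,np.arange(8,25,1.)))
print(where2())
E
python3 pang.py 3; python3 - <<'E'
from h import *
p=np.pi+.073
plan2([(0,B2(-14,92),p,2),(0,B2(-14,132),p,4),(0,B2(-14,165),p,4)])
E
```

```text
[(44.3, -0.225), (44.1, -0.25), (43.8, -0.2), (43.1, -0.275)] [(46.9, -0.2), (46.5, -0.175), (46.3, -0.225), (45.6, -0.25)] [(49.5, -0.2), (49.2, -0.225), (49.0, -0.175), (48.1, -0.25)]
[(45.0, -0.15), (44.8, -0.175), (44.2, -0.125), (43.2, -0.1)] [(47.4, -0.125), (47.2, -0.15), (46.5, -0.1), (45.4, -0.075)] [(49.5, -0.125), (48.6, -0.1), (48.5, -0.15), (47.7, -0.075)]
('blade x,y,tip', [-0.4, -9.7, 91.6], [0.3, -0.8, -0.5])
[0, 0.0, -0.006, 0.0, 0.0, -0.0, 0.0] x 2
[0, -0.0054, -0.006, -0.053, 0.0, -0.0, 0.0] x 4
[0, -0.0099, -0.006, -0.0968, 0.0, -0.0, 0.0] x 4
```

```bash
cat >> pang.py <<'E'
s0=cv2.imread("pics/scene0.png")
for r0 in(28,31,34,37):print("lug r",r0,score(s0,47,0,4,np.arange(r0,r0+5,1.))[:2],score(s0,44,-2.5,-1,np.arange(r0,r0+5,1.))[:2])
for r0 in(4,8,12,16,20,24):print("ptr r",r0,score(im,47,0,4,np.arange(r0,r0+5,1.))[:2],score(im,44,-2.5,-1,np.arange(r0,r0+5,1.))[:2])
# metric centre line: darkest column offset for each z
cs=eyes.calibration("scene")
g=cv2.cvtColor(im,cv2.COLOR_BGR2GRAY).astype(np.float32);g0=cv2.cvtColor(s0,cv2.COLOR_BGR2GRAY).astype(np.float32)
for z in range(50,108,3):
    y=np.arange(-16,16,.5);uv=proj(cs,np.array([SL+EX*46+EY*t+[0,0,z] for t in y])).astype(np.float32)
    f=lambda G:cv2.remap(G,uv[:,0].reshape(1,-1),uv[:,1].reshape(1,-1),cv2.INTER_LINEAR)[0]
    o=[]
    for G in(g0,g):
        v=f(G);w=np.clip(np.median(v)-10-v,0,None);o.append((round(float((w*y).sum()/max(w.sum(),1e-6)),1),int(w.max())))
    print(z,o)
E
python3 pang.py 4
```

```text
[(44.3, -0.225), (44.1, -0.25), (43.8, -0.2), (43.1, -0.275)] [(46.9, -0.2), (46.5, -0.175), (46.3, -0.225), (45.6, -0.25)] [(49.5, -0.2), (49.2, -0.225), (49.0, -0.175), (48.1, -0.25)]
[(53.3, -0.15), (53.1, -0.175), (52.4, -0.125), (51.4, -0.2)] [(55.9, -0.125), (55.7, -0.15), (55.2, -0.1), (54.2, -0.075)] [(55.9, -0.125), (55.0, -0.15), (54.8, -0.1), (53.8, -0.075)]
('blade x,y,tip', [-0.4, -9.7, 91.6], [1.0, -2.1, -0.9])
lug r 28 [(54.5, -0.15), (54.0, -0.175)] [(56.2, -0.1), (55.9, -0.125)]
lug r 31 [(59.3, -0.125), (58.9, -0.1)] [(59.5, -0.1), (58.8, -0.125)]
lug r 34 [(61.7, -0.1), (61.0, -0.125)] [(62.4, -0.1), (61.5, -0.125)]
lug r 37 [(73.3, -0.125), (73.0, -0.1)] [(78.3, -0.1), (77.4, -0.125)]
ptr r 4 [(33.9, -0.375), (33.8, -0.4)] [(45.0, -0.325), (44.9, -0.3)]
ptr r 8 [(69.3, -0.25), (68.4, -0.225)] [(71.3, -0.2), (70.4, -0.225)]
ptr r 12 [(66.8, -0.175), (66.6, -0.15)] [(64.3, -0.1), (64.1, -0.125)]
ptr r 16 [(56.9, -0.025), (56.3, 0.0)] [(54.5, 0.0), (54.0, 0.025)]
ptr r 20 [(47.4, -0.125), (46.9, -0.1)] [(47.7, -0.1), (46.4, -0.075)]
ptr r 24 [(49.5, -0.1), (46.9, -0.075)] [(49.2, -0.1), (47.6, -0.075)]
50 [(-0.0, 11), (-3.6, 6)]
53 [(1.7, 7), (-3.1, 9)]
56 [(-4.0, 1), (-0.8, 8)]
59 [(0.0, 0), (-0.4, 8)]
62 [(0.0, 0), (-2.3, 19)]
65 [(0.0, 0), (-2.3, 27)]
68 [(-16.0, 0), (-2.5, 27)]
71 [(-16.0, 0), (-2.4, 25)]
74 [(0.0, 0), (-2.2, 23)]
77 [(0.0, 0), (-2.2, 18)]
80 [(0.0, 0), (-2.8, 15)]
83 [(-6.9, 9), (-3.5, 20)]
86 [(-5.8, 25), (-4.4, 27)]
89 [(-5.0, 26), (-4.5, 27)]
92 [(-4.7, 29), (-4.6, 28)]
95 [(-5.0, 31), (-5.1, 31)]
98 [(-5.3, 43), (-5.3, 46)]
101 [(-4.7, 72), (-4.7, 79)]
104 [(-3.6, 91), (-3.6, 99)]
107 [(-2.6, 96), (-2.6, 100)]
```

Call:
drive_tool:
  rows: [0,0,-0.006,0,0,0,0,0,0,-0.006,0,0,0,0,0,-0.0027,-0.006,-0.026,0,0,0,0,-0.0054,-0.006,-0.053,0,0,0,0,-0.0099,-0.006,-0.0968,0,0,0,0,-0.0099,-0.006,-0.0968,0,0,0,0,-0.0099,-0.006,-0.0968,0,0,0]

```text
time: 15.67
eef_pos: [520.1, 22.2, 299.4]
orientation: [-0.036, 0.998, 0.003, 0.054]
wrist_force: [0.2, -0.1, -1.1]
gripper_width: 20.7
grasp_force: 62.9
```

```bash
python3 - <<'E'
from h import *
print(where2());p=np.pi-.252
F=lambda tip:np.array([440.6,-307.4,tip+132.2])
plan2([(0,F(150),p,12),(0,F(122),p,6)])
plan2([(0,F(90),p,2),(0,F(50),p,2),(0,F(22),p,4)])
E
python3 pang.py 5 | head -3
```

```text
('blade x,y,tip', [0.7, -13.6, 166.4], [0.2, -0.1, -1.1])
[0, 0.1371, -0.4299, 0.0059, 0.043, -0.0, 0.412] x 12
[0, 0.1409, -0.4299, 0.0431, 0.043, -0.0, 0.412] x 6
[0, 0.0044, 0.0, 0.0424, -0.0, -0.0, -0.0] x 2
[0, 0.0099, 0.0, 0.0955, -0.0, -0.0, -0.0] x 2
[0, 0.0137, 0.0, 0.1326, -0.0, -0.0, -0.0] x 4
[(44.3, -0.225), (44.1, -0.25), (43.8, -0.2), (43.1, -0.275)] [(46.9, -0.2), (46.5, -0.175), (46.3, -0.225), (45.6, -0.25)] [(49.5, -0.2), (49.2, -0.225), (49.0, -0.175), (48.1, -0.25)]
[(50.6, -0.15), (50.1, -0.175), (49.9, -0.125), (49.0, -0.1)] [(52.9, -0.125), (52.4, -0.15), (52.1, -0.1), (51.2, -0.075)] [(55.5, -0.125), (54.3, -0.15), (54.1, -0.1), (52.9, -0.075)]
('blade x,y,tip', [-0.9, -13.6, 164.3], [0.0, 0.3, -2.3])
```

Pointer unchanged (aligned with the lug). On to the fork.

Call:
drive_tool:
  rows: [0,0.1371,-0.4299,0.0059,0.043,0,0.412,0,0.1371,-0.4299,0.0059,0.043,0,0.412,0,0.1371,-0.4299,0.0059,0.043,0,0.412,0,0.1371,-0.4299,0.0059,0.043,0,0.412,0,0.1371,-0.4299,0.0059,0.043,0,0.412,0,0.1371,-0.4299,0.0059,0.043,0,0.412,0,0.1371,-0.4299,0.0059,0.043,0,0.412,0,0.1371,-0.4299,0.0059,0.043,0,0.412,0,0.1371,-0.4299,0.0059,0.043,0,0.412,0,0.1371,-0.4299,0.0059,0.043,0,0.412,0,0.1371,-0.4299,0.0059,0.043,0,0.412,0,0.1371,-0.4299,0.0059,0.043,0,0.412,0,0.1371,-0.4299,0.0059,0.043,0,0.412,0,0.1409,-0.4299,0.0431,0.043,0,0.412,0,0.1409,-0.4299,0.0431,0.043,0,0.412,0,0.1409,-0.4299,0.0431,0.043,0,0.412,0,0.1409,-0.4299,0.0431,0.043,0,0.412]

```text
time: 17.13
eef_pos: [441.2, -306.6, 254.5]
orientation: [0.125, 0.991, -0.007, 0.051]
wrist_force: [-0.0, -0.8, -0.9]
gripper_width: 21.3
grasp_force: 62.4
```

```bash
python3 - <<'E'
from h import *
for k in range(2): im=eyes.snapshot("wrist")
c=eyes.calibration("wrist");s=readout.read_state();print(s["eef_pos"],s["orientation"].round(3),s["wrist_force"])
cv2.imwrite("pics/w8.png",im);g=cv2.cvtColor(im,cv2.COLOR_BGR2GRAY)
for n,P in(("seat",[441.6,-306.1,110]),("tip",s["eef_pos"]+[-.9,1.7,-133]),):print(n,proj(c,[P]).round(1))
ex=np.array([.968,-.249,0]);ey=np.array([.249,.968,0]);S=np.array([441.6,-306.1,110])
print("prong corners",[proj(c,[S+ex*a+ey*b])[0].round(0).tolist() for a in(-36,-15) for b in(-28,-9,9,28)])
r,cc=proj(c,[S-ex*28])[0][::-1].astype(int);print("row",r,[(q,int(g[r,q])) for q in range(cc-50,cc+52,2)])
for rr in(205,215,225):print(rr,[(q,int(g[rr,q])) for q in range(300,340)])
E
```

```text
[ 441.5068149  -307.42511155  255.36319913] [ 0.125  0.991 -0.007  0.052] [-0.89101147  0.15628418 -1.80385918]
seat [[319.3 209.4]]
tip [[319.5 213.9]]
prong corners [[280.0, 162.0], [307.0, 162.0], [332.0, 162.0], [359.0, 162.0], [281.0, 190.0], [307.0, 190.0], [332.0, 190.0], [357.0, 190.0]]
row 172 [(269, 139), (271, 136), (273, 88), (275, 56), (277, 56), (279, 61), (281, 69), (283, 69), (285, 68), (287, 68), (289, 66), (291, 67), (293, 67), (295, 67), (297, 69), (299, 74), (301, 79), (303, 79), (305, 69), (307, 52), (309, 51), (311, 56), (313, 54), (315, 51), (317, 47), (319, 55), (321, 59), (323, 57), (325, 56), (327, 54), (329, 59), (331, 72), (333, 79), (335, 82), (337, 81), (339, 82), (341, 79), (343, 80), (345, 81), (347, 80), (349, 80), (351, 80), (353, 81), (355, 78), (357, 73), (359, 64), (361, 63), (363, 65), (365, 101), (367, 106), (369, 107)]
205 [(300, 78), (301, 77), (302, 74), (303, 74), (304, 75), (305, 64), (306, 47), (307, 38), (308, 33), (309, 34), (310, 34), (311, 30), (312, 30), (313, 32), (314, 32), (315, 30), (316, 34), (317, 32), (318, 33), (319, 33), (320
[... 405 characters left out ...]
), (317, 70), (318, 69), (319, 69), (320, 69), (321, 68), (322, 67), (323, 66), (324, 64), (325, 49), (326, 39), (327, 33), (328, 38), (329, 50), (330, 69), (331, 77), (332, 80), (333, 79), (334, 79), (335, 78), (336, 79), (337, 79), (338, 81), (339, 79)]
225 [(300, 80), (301, 77), (302, 76), (303, 76), (304, 75), (305, 65), (306, 46), (307, 36), (308, 29), (309, 33), (310, 34), (311, 37), (312, 41), (313, 52), (314, 66), (315, 68), (316, 67), (317, 68), (318, 69), (319, 68), (320, 67), (321, 67), (322, 68), (323, 70), (324, 65), (325, 55), (326, 43), (327, 33), (328, 39), (329, 55), (330, 73), (331, 79), (332, 79), (333, 79), (334, 80), (335, 80), (336, 79), (337, 80), (338, 78), (339, 75)]
```

Call:
drive_tool:
  rows: [0,0.0022,0,0.0212,0,0,0,0,0.0044,0,0.0424,0,0,0,0,0.0072,0,0.069,0,0,0,0,0.0099,0,0.0955,0,0,0,0,0.0137,0,0.1326,0,0,0,0,0.0137,0,0.1326,0,0,0,0,0.0137,0,0.1326,0,0,0]

```text
time: 17.82
eef_pos: [440.0, -307.0, 153.7]
orientation: [0.126, 0.991, -0.006, 0.05]
wrist_force: [-0.4, 0.0, -2.2]
gripper_width: 21.5
grasp_force: 62.5
```

```bash
python3 - <<'E'
from h import *
s=readout.read_state();print(s["eef_pos"],s["wrist_force"])
p=np.pi-.252
F=lambda tip:np.array([440.6,-307.4,tip+132.2])
plan2([(0,F(17),p,2),(0,F(13),p,3)])
E
```

```text
[ 439.98699901 -306.95758586  153.7233144 ] [-0.44412245  0.02598152 -2.19339486]
[0, 0.0007, 0.0, 0.0066, -0.0, -0.0, -0.0] x 2
[0, 0.0012, 0.0001, 0.0119, -0.0, -0.0, -0.0] x 3
```

Call:
drive_tool:
  rows: [0,0.0007,0,0.0066,0,0,0,0,0.0007,0,0.0066,0,0,0,0,0.0012,0.0001,0.0119,0,0,0,0,0.0012,0.0001,0.0119,0,0,0,0,0.0012,0.0001,0.0119,0,0,0]

```text
time: 18.23
eef_pos: [441.8, -308.0, 146.4]
orientation: [0.126, 0.991, -0.007, 0.053]
wrist_force: [0.3, 0.0, -0.8]
gripper_width: 21.5
grasp_force: 62.9
```

Call:
drive_tool:
  rows: [0,0.0004,0,0.004,0,0,0,0,0.0004,0,0.004,0,0,0,0,0.0004,0,0.004,0,0,0]

```text
time: 18.48
eef_pos: [442.2, -308.2, 146.2]
orientation: [0.126, 0.991, -0.006, 0.053]
wrist_force: [-5.5, 3.6, 19.4]
gripper_width: 21.1
grasp_force: 65.7
```

```bash
python3 - <<'E'
from h import *
p0,q=load();P=p0+q.apply(np.array([.0004,0,.004])*750);json.dump([P.tolist(),q.as_quat().tolist()],open("cmd.json","w"))
p=np.pi-.252
plan2([(1,P,p,5),(1,P+[0,0,60],p,2),(1,P+[0,0,135],p,5)])
E
```

```text
[1, 0.0, 0.0, 0.0, -0.0, -0.0, -0.0] x 5
[1, -0.0082, -0.0, -0.0796, -0.0, -0.0, -0.0] x 2
[1, -0.0185, -0.0001, -0.179, -0.0, -0.0, -0.0] x 5
```

Call:
drive_tool:
  rows: [1,0,0,-0.003,0,0,0,1,0,0,-0.003,0,0,0,1,0,0,-0.003,0,0,0,1,0,0,-0.003,0,0,0,1,0,0,-0.003,0,0,0,1,-0.0041,0,-0.04,0,0,0,1,-0.0082,0,-0.0796,0,0,0,1,-0.0185,-0.0001,-0.179,0,0,0,1,-0.0185,-0.0001,-0.179,0,0,0,1,-0.0185,-0.0001,-0.179,0,0,0,1,-0.0185,-0.0001,-0.179,0,0,0]

```text
time: 19.4
eef_pos: [442.0, -308.3, 279.5]
orientation: [0.126, 0.991, -0.007, 0.054]
wrist_force: [-0.5, -0.3, -0.6]
gripper_width: 85.3
grasp_force: 0.0
```

```bash
python3 - <<'E'
from h import *
ws=[]
for k in range(2): im=eyes.snapshot("wrist")
c=eyes.calibration("wrist");cv2.imwrite("pics/w9.png",im);json.dump({k:np.array(v).tolist() for k,v in c.items()},open("pics/w9.json","w"))
print(readout.read_state()["eef_pos"])
b=eyes.snapshot("scene");cs=eyes.calibration("scene");a=cv2.imread("pics/scene0.png")
cv2.imwrite("pics/s9.png",b)
ms=[m for m in finder.masks_of("scene","spoon_grip") if abs(m["centre"][0]-265)<15 and abs(m["centre"][1]-147)<15];print([(m["p"],m["centre"],m["mask"].sum()) for m in ms])
# wood handle in both pictures
for im2 in(a,b):
    h=cv2.cvtColor(im2[115:160,245:290],cv2.COLOR_BGR2HSV);m=(h[...,0]>8)&(h[...,0]<18)&(h[...,1]>120)
    r=np.argwhere(m);print(m.sum(),r.mean(0)+[115,245] if len(r) else None, r.min(0)+[115,245],r.max(0)+[115,245],np.abs(a[115:160,245:290].astype(int)-b[115:160,245:290]).mean())
for m in finder.masks_of("wrist","spoon_grip"):print(m["p"],m["centre"],m["mask"].sum())
print(proj(c,[[440,-305.5,157],[440,-305.5,190]]))
p=np.pi+.16
p0=load()[0]
plan2([(1,[500,0,330],p,10)],R.identity())
plan2([(1,[590,275,260],p,10)],R.identity())
E
```

```text
[ 439.97073517 -306.78161769  276.11640305]
[(0.63, [265.0, 145.2], np.int64(442))]
333 [135.95795796 267.01801802] [115 246] [156 289] 6.091851851851852
339 [136.51327434 267.13864307] [115 248] [153 289] 6.091851851851852
0.87 [447.8, 72.7] 4311
0.86 [391.9, 335.5] 3593
0.82 [203.3, 54.8] 4291
0.63 [322.8, 214.9] 3352
[[319.07513674 223.08460729]
 [319.13698901 243.28315026]]
[1, 0.0183, 0.4166, -0.0728, -0.027, 0.129, -0.525] x 10
[1, -0.177, 0.3429, 0.0932, -0.0, 0.0, 0.0] x 10
```

```bash
python3 - <<'E'
from h import *
s=readout.read_state()
# last commanded pose before the two discarded plans
P=np.array([440.6,-307.4,13+132.2]);q=down(np.pi-.252)*TILT
P=P+q.apply(np.array([.0004,0,.004])*750)+[0,0,135];print(P,s["eef_pos"],(q.inv()*R.from_quat(s["orientation"])).as_rotvec())
json.dump([P.tolist(),q.as_quat().tolist()],open("cmd.json","w"))
plan2([(1,[530,-20,330],2.15,14)],R.identity())
plan2([(1,[537,275,250],np.pi/2-.155,11)],R.identity())
E
```

```text
[ 440.60972664 -307.40250435  277.18505404] [ 439.45145231 -306.63641743  275.17720117] [0.00019001 0.00399708 0.00042798]
[1, -0.027, 0.4008, -0.068, 0.048, 0.125, 0.941] x 14
[1, 0.3241, 0.223, 0.1068, 0.0, -0.0, 0.935] x 11
```

Call:
drive_tool:
  rows: [1,-0.027,0.4008,-0.068,0.048,0.125,0.941,1,-0.027,0.4008,-0.068,0.048,0.125,0.941,1,-0.027,0.4008,-0.068,0.048,0.125,0.941,1,-0.027,0.4008,-0.068,0.048,0.125,0.941,1,-0.027,0.4008,-0.068,0.048,0.125,0.941,1,-0.027,0.4008,-0.068,0.048,0.125,0.941,1,-0.027,0.4008,-0.068,0.048,0.125,0.941,1,-0.027,0.4008,-0.068,0.048,0.125,0.941,1,-0.027,0.4008,-0.068,0.048,0.125,0.941,1,-0.027,0.4008,-0.068,0.048,0.125,0.941,1,-0.027,0.4008,-0.068,0.048,0.125,0.941]

```text
time: 20.57
eef_pos: [529.7, -19.4, 328.5]
orientation: [0.475, 0.88, -0.001, -0.001]
wrist_force: [-0.6, -0.6, -0.2]
gripper_width: 85.2
grasp_force: 0.0
```

Call:
drive_tool:
  rows: [1,0.3241,0.223,0.1068,0,0,0.935,1,0.3241,0.223,0.1068,0,0,0.935,1,0.3241,0.223,0.1068,0,0,0.935,1,0.3241,0.223,0.1068,0,0,0.935,1,0.3241,0.223,0.1068,0,0,0.935,1,0.3241,0.223,0.1068,0,0,0.935,1,0.3241,0.223,0.1068,0,0,0.935,1,0.3241,0.223,0.1068,0,0,0.935,1,0.3241,0.223,0.1068,0,0,0.935,1,0.3241,0.223,0.1068,0,0,0.935,1,0.3241,0.223,0.1068,0,0,0.935,1,0.3241,0.223,0.1068,0,0,0.935]

```text
time: 21.57
eef_pos: [538.6, 271.0, 250.2]
orientation: [0.762, 0.648, -0.0, 0.001]
wrist_force: [-0.1, -1.2, 0.6]
gripper_width: 85.5
grasp_force: 0.0
```

```bash
python3 - <<'E'
from h import *
for k in range(4): im=eyes.snapshot("wrist")
c=eyes.calibration("wrist");cv2.imwrite("pics/w10.png",im);json.dump({k:np.array(v).tolist() for k,v in c.items()},open("pics/w10.json","w"))
s=readout.read_state();print(s["eef_pos"],load()[0],s["orientation"].round(3))
ms=finder.masks_of("wrist","cover_grip")
for m in ms:print(m["p"],m["centre"],m["mask"].sum(),onz(c,m["centre"],20).round(1))
m=ms[0]["mask"].astype(np.uint8)
r=rect(m*255,c,8,440,150,200,250)
cn=max(cv2.findContours((r>127).astype(np.uint8),cv2.RETR_EXTERNAL,cv2.CHAIN_APPROX_NONE)[0],key=cv2.contourArea)
b=cv2.minAreaRect(cn);print("rect@8",640-b[0][1]*.5,400-b[0][0]*.5,np.array(b[1])*.5,b[2])
# grey plate segmentation and handle
g=rect(im,c,8,440,150,200,250);h=cv2.cvtColor(g,cv2.COLOR_BGR2HSV);p=((h[...,1]<45)).astype(np.uint8);p=cv2.morphologyEx(p,cv2.MORPH_OPEN,np.ones((5,5)))
n,l,st,ce=cv2.connectedComponentsWithStats(p)
for i in range(1,n):
    if st[i,4]>3000:
        b=cv2.minAreaRect(np.argwhere(l==i)[:,::-1].astype(np.float32));print("seg",st[i,4],640-b[0][1]*.5,400-b[0][0]*.5,np.array(b[1])*.5,b[2])
g54=cv2.cvtColor(rect(im,c,54,480,210,120,130),cv2.COLOR_BGR2GRAY);print("bar darkness map (x rows 600..480, y cols 340..210)")
for r in range(0,240,8):print(int(600-r*.5),[int(v) for v in g54[r:r+4,::10].mean(0)])
E
```

```text
[537.86476797 273.23440543 250.3613736 ] [536.96927489 274.98361186 249.97746731] [0.761 0.649 0.    0.   ]
0.68 [320.7, 191.6] 7063 [540.9 285.4  20. ]
rect@8 539.3323287963867 275.28009033203125 [151.96896362  50.82877731] 10.175511360168457
seg 27064 538.6839904785156 275.7619934082031 [148.60910034  48.65684509] 10.304845809936523
bar darkness map (x rows 600..480, y cols 340..210)
600 [133, 134, 135, 134, 135, 136, 135, 136, 137, 137, 138, 138, 138, 138, 138, 138, 139, 138, 139, 141, 139, 140, 140, 140, 141, 140]
596 [132, 133, 134, 133, 135, 135, 135, 135, 135, 136, 136, 136, 137, 138, 137, 137, 137, 137, 138, 138, 138, 138, 138, 137, 138, 138]
592 [129, 130, 130, 130, 131, 131, 131, 132, 132, 132, 132, 132, 133, 133, 133, 133, 133, 133, 133, 133, 134, 134, 134, 134, 133, 134]
588 [131, 131, 131, 131, 131, 132, 132, 133, 133, 134, 134, 133, 133, 133, 135, 135, 134, 134, 135, 135, 134, 135, 135, 135, 135, 135]
584 [133, 133, 133, 132, 134, 134, 135, 134, 135, 135, 135, 134, 135, 134, 135, 136, 135, 135, 136, 136, 135, 136, 136, 136, 136, 136]
580 [133, 133, 132, 133, 132, 132, 1
[... 2457 characters left out ...]
33, 133, 133, 132, 131, 97, 100, 101, 101, 101, 100, 101, 101]
500 [137, 137, 137, 137, 136, 136, 136, 135, 136, 135, 135, 135, 134, 134, 134, 133, 133, 133, 96, 97, 97, 95, 94, 95, 99, 102]
496 [138, 138, 138, 137, 137, 137, 136, 136, 136, 135, 135, 135, 135, 134, 134, 133, 133, 133, 94, 90, 85, 78, 78, 81, 81, 87]
492 [135, 135, 135, 134, 135, 134, 134, 133, 133, 134, 133, 133, 132, 132, 132, 132, 131, 131, 93, 83, 74, 73, 73, 75, 75, 78]
488 [136, 136, 135, 136, 135, 135, 135, 135, 134, 134, 134, 134, 134, 133, 133, 132, 131, 132, 95, 83, 74, 74, 74, 73, 73, 74]
484 [137, 137, 136, 136, 136, 135, 135, 135, 135, 135, 135, 133, 133, 133, 134, 133, 132, 132, 112, 110, 98, 95, 94, 98, 95, 94]
```

```bash
python3 - <<'E'
from h import *
p=np.pi/2-.18
plan2([(1,[538.5,275.5,140],p,4),(1,[538.5,275.5,41],p,6),(0,[538.5,275.5,41],p,7)],R.identity())
E
```

```text
[1, 0.001, 0.0019, 0.1466, 0.0, -0.0, 0.032] x 4
[1, 0.0009, 0.0018, 0.2786, 0.0, -0.0, 0.032] x 6
[0, 0.0009, 0.0018, 0.2786, 0.0, -0.0, 0.032] x 7
```

Call:
drive_tool:
  rows: [1,0.001,0.0019,0.1466,0,0,0.032,1,0.001,0.0019,0.1466,0,0,0.032,1,0.001,0.0019,0.1466,0,0,0.032,1,0.0009,0.0018,0.2,0,0,0.032,1,0.0009,0.0018,0.25,0,0,0.032,1,0.0009,0.0018,0.2786,0,0,0.032,1,0.0009,0.0018,0.2786,0,0,0.032,1,0.0009,0.0018,0.2786,0,0,0.032,0,0.0009,0.0018,0.2786,0,0,0.032,0,0.0009,0.0018,0.2786,0,0,0.032,0,0.0009,0.0018,0.2786,0,0,0.032,0,0.0009,0.0018,0.2786,0,0,0.032,0,0.0009,0.0018,0.2786,0,0,0.032,0,0.0009,0.0018,0.2786,0,0,0.032,0,0.0009,0.0018,0.2786,0,0,0.032]

```text
time: 23.07
eef_pos: [539.7, 275.7, 41.7]
orientation: [0.768, 0.64, 0.001, 0.0]
wrist_force: [0.9, 0.2, 2.6]
gripper_width: 13.0
grasp_force: 61.8
```

```bash
python3 - <<'E'
from h import *
p=np.pi/2
plan2([(0,[538.5,275.5,130],p-.18,4),(0,[538.5,275.5,230],p-.18,3),(0,[517.8,37.2,230],p+.073,10)],R.identity())
E
```

```text
[0, 0.0, 0.0001, -0.1186, 0.0, -0.0, -0.0] x 4
[0, 0.0001, 0.0001, -0.252, 0.0, -0.0, -0.0] x 3
[0, -0.3174, 0.03, -0.2521, 0.0, -0.0, -0.323] x 10
```

Call:
drive_tool:
  rows: [0,0,0.0001,-0.02,0,0,0,0,0,0.0001,-0.06,0,0,0,0,0,0.0001,-0.1186,0,0,0,0,0,0.0001,-0.17,0,0,0,0,0.0001,0.0001,-0.252,0,0,0,0,0.0001,0.0001,-0.252,0,0,0,0,0.0001,0.0001,-0.252,0,0,0,0,-0.05,0.005,-0.2521,0,0,-0.07,0,-0.1,0.01,-0.2521,0,0,-0.13,0,-0.15,0.015,-0.2521,0,0,-0.19,0,-0.2,0.02,-0.2521,0,0,-0.25,0,-0.25,0.025,-0.2521,0,0,-0.323,0,-0.29,0.0275,-0.2521,0,0,-0.323,0,-0.31,0.03,-0.2521,0,0,-0.323,0,-0.3174,0.03,-0.2521,0,0,-0.323,0,-0.3174,0.03,-0.2521,0,0,-0.323,0,-0.3174,0.03,-0.2521,0,0,-0.323,0,-0.3174,0.03,-0.2521,0,0,-0.323]

```text
time: 24.57
eef_pos: [517.4, 39.9, 228.8]
orientation: [0.68, 0.734, -0.0, -0.001]
wrist_force: [-0.8, 0.3, -5.1]
gripper_width: 13.3
grasp_force: 60.8
```

```bash
python3 - <<'E'
from h import *
for k in range(4): im=eyes.snapshot("wrist")
c=eyes.calibration("wrist");cv2.imwrite("pics/w11.png",im);json.dump({k:np.array(v).tolist() for k,v in c.items()},open("pics/w11.json","w"))
tp=eyes.snapshot("top");cv2.imwrite("pics/t11.png",tp)
s=readout.read_state();t=s["eef_pos"];print(t,load()[0],s["orientation"].round(4),s["wrist_force"].round(1))
# metric view of the plate top in the tool plane: plate top z = t-41+8 ; print hole neighbourhood at +y end
zt=t[2]-33
for sy in(1,-1):
    C=np.array([t[0],t[1],0])+EY*60*sy;C[2]=zt;print("hole exp",C.round(1),proj(c,[C]).round(1))
g=cv2.cvtColor(rect(im,c,zt,t[0]-45,t[1]-10,90,110,1.0),cv2.COLOR_BGR2GRAY)
print("rows x from",t[0]+45,"down; cols y from",t[1]+100,"down, 3mm")
for r in range(0,90,3):print(int(45-r),[int(v) for v in g[r,::3]])
E
```

```text
[518.09027782  38.45033574 229.86266881] [517.83885689  37.22288736 230.03352768] [6.801e-01 7.331e-01 0.000e+00 1.000e-04] [-0.5 -0.  -4.8]
hole exp [513.7  98.3 196.9] [[320.6 174. ]]
hole exp [522.5 -21.4 196.9] [[319.4 398.8]]
rows x from 563.0902778221913 down; cols y from 138.45033573952907 down, 3mm
45 [153, 153, 154, 155, 154, 154, 155, 156, 156, 156, 156, 157, 157, 156, 157, 157, 157, 157, 157, 157, 157, 158, 157, 156, 156, 156, 156, 155, 155, 155, 154, 154, 153, 152, 153, 152, 152]
42 [151, 150, 152, 151, 152, 153, 154, 154, 154, 154, 154, 154, 155, 155, 155, 154, 154, 155, 155, 155, 155, 156, 154, 155, 155, 154, 154, 153, 153, 154, 153, 152, 151, 151, 151, 150, 150]
39 [155, 154, 155, 156, 156, 156, 157, 158, 157, 158, 158, 158, 158, 158, 157, 159, 159, 159, 159, 159, 159, 157, 158, 157, 158, 157, 158, 158, 157, 156, 156, 156, 155, 155, 155, 154, 153]
36 [156, 157, 157, 157, 158, 158, 158, 159, 159, 159, 158, 157, 158, 158, 158, 158, 158, 157, 156, 158, 158, 157, 157, 156, 156, 156, 157, 155, 155, 155, 154, 153, 154, 153, 153, 152, 151]
33 [151, 150, 151, 151, 150, 150, 15
[... 3898 characters left out ...]
06, 121, 120, 121, 120, 121, 137]
-33 [142, 142, 123, 99, 100, 125, 162, 148, 125, 110, 95, 84, 82, 73, 30, 32, 36, 37, 44, 49, 54, 58, 61, 64, 67, 69, 72, 69, 63, 63, 76, 123, 122, 123, 123, 124, 138]
-36 [142, 142, 129, 99, 100, 101, 99, 92, 80, 81, 80, 81, 80, 74, 30, 60, 37, 39, 40, 64, 54, 60, 62, 49, 87, 69, 73, 70, 56, 70, 69, 122, 123, 122, 123, 122, 139]
-39 [149, 148, 133, 107, 105, 103, 106, 105, 85, 84, 85, 84, 84, 82, 28, 59, 37, 39, 38, 82, 54, 58, 60, 52, 92, 69, 71, 67, 54, 73, 62, 125, 125, 125, 126, 125, 138]
-42 [155, 154, 154, 114, 114, 113, 114, 114, 105, 92, 93, 93, 93, 92, 29, 55, 37, 40, 39, 79, 53, 57, 63, 63, 84, 72, 71, 69, 58, 82, 64, 137, 138, 138, 138, 138, 152]
```

```bash
python3 - <<'E'
from h import *
c=json.load(open("pics/w11.json"));im=cv2.imread("pics/w11.png");g=cv2.cvtColor(im,cv2.COLOR_BGR2GRAY).astype(np.float32);sat=cv2.cvtColor(im,cv2.COLOR_BGR2HSV)[...,1].astype(np.float32)
def prof(G,P):
    uv=proj(c,np.array(P)).astype(np.float32);return cv2.remap(G,uv[:,0].reshape(1,-1),uv[:,1].reshape(1,-1),cv2.INTER_LINEAR)[0].astype(int).tolist()
Z=np.array([0,0,120.])
for y in(82,86):
    for a,b in((-46,-32),(32,46)):print("y",y,"x",a,prof(g,[SL+Z+EY*y+EX*x for x in range(a,b)]),prof(sat,[SL+Z+EY*y+EX*x for x in range(a,b)]))
for x in(-30,-15,25,33):print("x",x,"y 82..",prof(g,[SL+Z+EY*y+EX*x for y in range(82,100)]),prof(sat,[SL+Z+EY*y+EX*x for y in range(82,100)]))
# plate: edges and hole at plate top height in the tool frame
t=np.array([518.09,38.45,229.86-33])
for y in(45,70):
    for a,b in((-33,-17),(17,33)):print("plate y",y,"x",a,prof(g,[t+EY*y+EX*x for x in range(a,b)]))
for x in(-15,10):print("plate x",x,"y 68..",prof(g,[t+EY*y+EX*x for y in range(68,84)]))
print("hole x -10..",prof(g,[t+EY*60+EX*x for x in np.arange(-10,10.1,1)]),"hole y 50..",prof(g,[t+EY*y for y in range(50,71)]))
E
```

```text
y 82 x -46 [101, 100, 98, 96, 91, 91, 103, 152, 169, 169, 169, 169, 168, 169] [122, 125, 125, 122, 126, 125, 81, 19, 11, 12, 11, 11, 11, 11]
y 82 x 32 [170, 171, 170, 171, 171, 171, 171, 165, 154, 154, 155, 156, 156, 157] [7, 7, 7, 6, 6, 7, 6, 36, 91, 99, 98, 96, 95, 93]
y 86 x -46 [101, 99, 99, 99, 99, 100, 117, 157, 173, 173, 173, 173, 172, 173] [125, 127, 122, 125, 121, 123, 80, 15, 4, 4, 4, 3, 3, 3]
y 86 x 32 [171, 173, 173, 173, 173, 172, 172, 166, 155, 153, 153, 156, 156, 156] [3, 2, 5, 3, 4, 3, 5, 29, 88, 99, 99, 96, 95, 94]
x -30 y 82.. [170, 170, 173, 173, 172, 171, 170, 156, 108, 95, 95, 96, 96, 95, 95, 95, 96, 95] [12, 9, 6, 4, 3, 6, 8, 20, 90, 124, 123, 121, 120, 123, 122, 122, 122, 127]
x -15 y 82.. [123, 124, 127, 130, 131, 128, 125, 113, 86, 80, 79, 79, 79, 79, 79, 79, 79, 79] [21, 19, 17, 18, 19, 19, 18, 19, 12, 10, 12, 13, 11, 11, 11, 9, 14, 8]
x 25 y 82.. [126, 128, 129, 132, 131, 127, 127, 123, 115, 113, 112, 112, 112, 112, 112, 112, 112, 112] [18, 20, 20, 19, 19, 15, 18, 47, 106, 120, 122, 122, 120, 122, 120, 121, 123, 120]
x 33 y 82.. [171, 170, 172, 173, 173, 17
[... 236 characters left out ...]
y 45 x 17 [106, 104, 104, 105, 105, 106, 128, 150, 167, 159, 149, 150, 149, 150, 155, 157]
plate y 70 x -33 [80, 79, 80, 79, 79, 87, 149, 153, 105, 101, 102, 101, 104, 103, 103, 103]
plate y 70 x 17 [105, 104, 103, 104, 105, 105, 102, 116, 165, 165, 155, 157, 155, 157, 154, 154]
plate x -15 y 68.. [105, 104, 105, 105, 104, 106, 100, 134, 171, 172, 171, 169, 159, 159, 165, 168]
plate x 10 y 68.. [146, 144, 145, 143, 142, 142, 142, 106, 125, 128, 128, 129, 131, 129, 126, 127]
hole x -10.. [103, 103, 94, 80, 99, 99, 99, 102, 121, 125, 125, 124, 124, 125, 125, 119, 87, 94, 103, 110, 110] hole y 50.. [106, 105, 103, 91, 71, 115, 123, 126, 125, 127, 125, 122, 98, 57, 83, 86, 81, 91, 105, 106, 106]
```

```bash
python3 - <<'E'
from h import *
s=readout.read_state();print(s["eef_pos"])
plan2([(0,[518,36.6,200],np.pi/2+.073,3),(0,[518,36.6,186],np.pi/2+.073,6)],R.identity())
E
```

```text
[518.09027782  38.45033574 229.86266881]
[0, -0.0009, 0.0001, 0.04, 0.0, -0.0, 0.0] x 3
[0, -0.0009, 0.0001, 0.0587, 0.0, -0.0, 0.0] x 6
```

Call:
drive_tool:
  rows: [0,-0.0009,0.0001,0.02,0,0,0,0,-0.0009,0.0001,0.04,0,0,0,0,-0.0009,0.0001,0.05,0,0,0,0,-0.0009,0.0001,0.0587,0,0,0,0,-0.0009,0.0001,0.0587,0,0,0,0,-0.0009,0.0001,0.0587,0,0,0,0,-0.0009,0.0001,0.0587,0,0,0,0,-0.0009,0.0001,0.0587,0,0,0]

```text
time: 25.48
eef_pos: [518.9, 36.6, 186.8]
orientation: [0.681, 0.732, 0.001, 0.001]
wrist_force: [0.3, -0.2, -4.5]
gripper_width: 13.1
grasp_force: 60.7
```

```bash
python3 - <<'E'
from h import *
for k in range(2): im=eyes.snapshot("wrist")
c=eyes.calibration("wrist");cv2.imwrite("pics/w12.png",im);s=readout.read_state();t=s["eef_pos"];print(t,load()[0],s["wrist_force"].round(1))
g=cv2.cvtColor(im,cv2.COLOR_BGR2GRAY).astype(np.float32);sat=cv2.cvtColor(im,cv2.COLOR_BGR2HSV)[...,1].astype(np.float32)
def prof(G,P):
    uv=proj(c,np.array(P)).astype(np.float32);return cv2.remap(G,uv[:,0].reshape(1,-1),uv[:,1].reshape(1,-1),cv2.INTER_LINEAR)[0].astype(int).tolist()
Z=np.array([0,0,120.])
for a,b in((-43,-35),(35,44)):print("box y86 x",a,prof(sat,[SL+Z+EY*85+EX*x for x in range(a,b)]))
for x in(-32,32):print("box y 86..",prof(sat,[SL+Z+EY*y+EX*x for y in range(86,96)]))
d=t.copy();d[2]-=33
for a,b in((-30,-20),(20,30)):print("plate y70 x",a,prof(g,[d+EY*70+EX*x for x in range(a,b)]))
print("plate y 70..",prof(g,[d+EY*y-EX*15 for y in range(70,82)]))
print("hole x -10..",prof(g,[d+EY*60+EX*x for x in range(-10,11)]),"hole y 50..",prof(g,[d+EY*y for y in range(50,71)]))
b=d-[0,0,2];print("tip seen? y..",prof(g,[SL+[0,0,138]+EY*y for y in range(50,71)]))
E
```

```text
[518.68830551  36.57619203 186.60694335] [517.9759249   36.56692351 186.00838942] [-0.4  0.1 -4.9]
box y86 x -43 [124, 124, 123, 60, 7, 5, 5, 5]
box y86 x 35 [17, 19, 20, 22, 66, 95, 96, 94, 95]
box y 86.. [18, 19, 19, 22, 81, 123, 125, 123, 126, 122]
box y 86.. [19, 19, 19, 23, 88, 124, 123, 124, 120, 124]
plate y70 x -30 [157, 157, 156, 156, 153, 113, 103, 102, 104, 105]
plate y70 x 20 [107, 107, 106, 106, 109, 155, 173, 173, 173, 173]
plate y 70.. [107, 106, 105, 106, 95, 121, 128, 129, 130, 128, 129, 132]
hole x -10.. [106, 106, 100, 83, 100, 100, 70, 54, 76, 84, 64, 51, 86, 104, 104, 104, 89, 91, 103, 103, 105] hole y 50.. [107, 108, 102, 77, 81, 104, 102, 102, 100, 67, 64, 94, 94, 87, 78, 65, 75, 102, 107, 108, 108]
tip seen? y.. [69, 98, 103, 101, 99, 96, 54, 83, 106, 101, 90, 89, 77, 68, 87, 107, 108, 108, 108, 108, 108]
```

```bash
python3 - <<'E'
from h import *
p=np.pi/2+.073
plan2([(0,[516.95,36.95,186],p,2),(0,[516.95,36.95,172],p,5)],R.identity())
plan2([(0,[516.95,36.95,166],p,1),(0,[516.95,36.95,159],p,5)],R.identity())
E
```

```text
[0, 0.0006, -0.0013, 0.0, 0.0, -0.0, 0.0] x 2
[0, 0.0006, -0.0013, 0.0187, 0.0, -0.0, 0.0] x 5
[0, 0.0, -0.0, 0.008, 0.0, -0.0, 0.0] x 1
[0, 0.0, -0.0, 0.0173, 0.0, -0.0, 0.0] x 5
```

Call:
drive_tool:
  rows: [0,0.0006,-0.0013,0,0,0,0,0,0.0006,-0.0013,0,0,0,0,0,0.0006,-0.0013,0,0,0,0,0,0.0006,-0.0013,0.009,0,0,0,0,0.0006,-0.0013,0.0187,0,0,0,0,0.0006,-0.0013,0.0187,0,0,0,0,0.0006,-0.0013,0.0187,0,0,0]

```text
time: 26.17
eef_pos: [516.5, 36.9, 170.9]
orientation: [0.681, 0.732, -0.001, -0.0]
wrist_force: [-0.3, -0.1, -5.4]
gripper_width: 12.8
grasp_force: 60.8
```

Call:
drive_tool:
  rows: [0,0,0,0.004,0,0,0,0,0,0,0.008,0,0,0,0,0,0,0.0125,0,0,0,0,0,0,0.0173,0,0,0,0,0,0,0.0173,0,0,0,0,0,0,0.0173,0,0,0]

```text
time: 26.67
eef_pos: [517.3, 36.8, 161.5]
orientation: [0.681, 0.732, 0.0, -0.001]
wrist_force: [-7.3, -1.3, 12.5]
gripper_width: 13.1
grasp_force: 63.3
```

Call:
drive_tool:
  rows: [1,0,0,-0.002,0,0,0,1,0,0,-0.002,0,0,0,1,0,0,-0.002,0,0,0,1,0,0,-0.002,0,0,0,1,0,0,-0.002,0,0,0,1,0,0,-0.04,0,0,0,1,0,0,-0.09,0,0,0,1,0,0,-0.14,0,0,0,1,0,0,-0.19,0,0,0,1,0,0,-0.19,0,0,0,1,0,0,-0.19,0,0,0]

```text
time: 27.58
eef_pos: [519.0, 37.0, 304.2]
orientation: [0.681, 0.732, 0.003, 0.002]
wrist_force: [1.1, -0.3, -1.1]
gripper_width: 85.1
grasp_force: 0.0
```

```bash
python3 - <<'E'
from h import *
for k in range(3): im=eyes.snapshot("wrist")
c=eyes.calibration("wrist");cv2.imwrite("pics/w13.png",im);s=readout.read_state();t=s["eef_pos"];print(t,s["time"],s["gripper_width"])
g=cv2.cvtColor(im,cv2.COLOR_BGR2GRAY).astype(np.float32)
def prof(P):
    uv=proj(c,np.array(P)).astype(np.float32);return cv2.remap(g,uv[:,0].reshape(1,-1),uv[:,1].reshape(1,-1),cv2.INTER_LINEAR)[0].astype(int).tolist()
D=SL+[0,0,128]
for y in(70,50,-50,-70):print("plate edges y",y,prof([D+EY*y+EX*x for x in range(-30,-19)]),prof([D+EY*y+EX*x for x in range(20,31)]))
for x in(-15,15):print("ends x",x,prof([D+EY*y+EX*x for y in range(70,81)]),prof([D+EY*y+EX*x for y in range(-80,-69)]))
sc=eyes.snapshot("scene");cv2.imwrite("pics/s13.png",sc);tp=eyes.snapshot("top");cv2.imwrite("pics/t13.png",tp)
a=cv2.imread("pics/scene0.png").astype(int);d=np.abs(a-sc).sum(2)
for n,(x,y) in dict(spoon=(265,140),jar=(328,362),tub=(204,251),hammer=(440,395),dial=(337,260)).items():print(n,d[y-12:y+12,x-12:x+12].mean().round(1))
print(proj(eyes.calibration("top"),[SL+[0,0,166]]),[(m["p"],m["centre"]) for m in finder.masks_of("top","cover_grip")])
E
python3 pang.py 6|sed -n 2,3p;python3 pang.py 6|tail -19|cut -c1-60
```

```text
[515.88009314  36.86103541 299.6184748 ] 27.7333 85.12230820532268
plate edges y 70 [148, 141, 137, 134, 129, 128, 129, 130, 130, 129, 129] [132, 131, 129, 127, 135, 149, 153, 153, 152, 153, 153]
plate edges y 50 [153, 152, 144, 136, 130, 129, 129, 130, 131, 131, 131] [132, 131, 132, 140, 150, 154, 154, 154, 153, 153, 153]
plate edges y -50 [153, 147, 141, 133, 125, 124, 129, 134, 136, 137, 135] [131, 131, 133, 142, 151, 154, 155, 155, 155, 154, 154]
plate edges y -70 [148, 144, 142, 137, 134, 136, 138, 139, 137, 137, 137] [128, 130, 133, 142, 151, 155, 156, 156, 156, 155, 156]
ends x -15 [132, 132, 132, 126, 115, 112, 112, 111, 112, 114, 121] [155, 155, 153, 148, 142, 138, 136, 136, 136, 136, 136]
ends x 15 [131, 131, 130, 126, 116, 112, 112, 113, 112, 115, 122] [156, 154, 152, 147, 138, 131, 130, 130, 130, 130, 131]
spoon 30.8
jar 18.0
tub 18.9
hammer 15.4
dial 17.7
[[331.84744952 237.25459337]] [(0.65, [302.1, 244.6])]
[(51.4, -0.175), (51.3, -0.15), (49.9, -0.125), (49.4, -0.2)] [(53.7, -0.15), (53.6, -0.125), (52.4, -0.1), (51.7, -0.175)] [(52.6, -0.125), (52.5, -0.15), (51.1, -0.1), (50.5, -0.175)]
('blade x,y,tip', [-2.2, 1.3, 166.7], [-0.2, -0.2, -0.1])
53 [(1.7, 7), (-2.9, 14)]
56 [(-4.0, 1), (-0.7, 12)]
59 [(0.0, 0), (-0.3, 10)]
62 [(0.0, 0), (-2.3, 13)]
65 [(0.0, 0), (-2.7, 16)]
68 [(-16.0, 0), (-2.7, 15)]
71 [(-16.0, 0), (-2.8, 20)]
74 [(0.0, 0), (-2.6, 20)]
77 [(0.0, 0), (-2.4, 15)]
80 [(0.0, 0), (-2.9, 15)]
83 [(-6.9, 9), (-4.1, 20)]
86 [(-5.8, 25), (-4.7, 27)]
89 [(-5.0, 26), (-4.5, 32)]
92 [(-4.7, 29), (-4.5, 29)]
95 [(-5.0, 31), (-4.8, 30)]
98 [(-5.3, 43), (-5.1, 41)]
101 [(-4.7, 72), (-4.6, 76)]
104 [(-3.6, 91), (-3.6, 98)]
107 [(-2.6, 96), (-2.6, 99)]
```

```bash
python3 - <<'E'
from h import *
cs=eyes.calibration("scene")
def line(f,xb,z0=63,z1=79):
    g=cv2.cvtColor(cv2.imread(f"pics/{f}.png"),cv2.COLOR_BGR2GRAY).astype(np.float32);o=[]
    for z in np.arange(z0,z1,1.):
        y=np.arange(-16,10,.25);uv=proj(cs,np.array([SL+EX*xb+EY*t+[0,0,z] for t in y])).astype(np.float32)
        v=cv2.remap(g,uv[:,0].reshape(1,-1),uv[:,1].reshape(1,-1),cv2.INTER_LINEAR)[0];w=np.clip(np.percentile(v,60)-8-v,0,None)
        o.append((w*y).sum()/max(w.sum(),1e-6))
    k=np.polyfit(np.arange(z0,z1,1.),o,1);return round(float(np.arctan(k[0])),3),np.round(o[::5],1).tolist()
for f in("now2","p_3","p_5","s13"):print(f,[line(f,x) for x in(42,46)],line(f,44,62,76))
# lug line
for f in("scene0","s13"):print("lug",f,line(f,46,88,100),line(f,42,78,90))
# shear test: project true vertical/rotated circle: dial rim
E
```

```text
now2 [(-0.121, [-6.6, -7.5, -7.8, -8.3]), (-0.156, [-2.3, -3.8, -4.2, -4.9])] (-0.116, [-5.0, -5.3, -6.1])
p_3 [(-0.177, [-5.2, -5.3, -5.9, -7.6]), (-0.095, [-1.4, -2.3, -2.5, -2.5])] (-0.064, [-2.8, -3.8, -3.9])
p_5 [(-0.165, [-5.3, -5.2, -5.9, -7.6]), (-0.009, [-2.2, -2.8, -2.4, -2.6])] (0.009, [-3.9, -3.9, -3.8])
s13 [(-0.143, [-5.1, -5.1, -5.7, -7.1]), (-0.047, [-1.8, -2.4, -2.4, -2.4])] (-0.027, [-3.1, -3.8, -3.7])
lug scene0 (-0.022, [-5.2, -4.7, -5.2]) (0.069, [-8.7, -7.6, -7.8])
lug s13 (-0.084, [-4.3, -4.8, -5.1]) (-0.079, [-7.1, -7.2, -7.8])
```

```bash
python3 - <<'E'
from h import *
cs=eyes.calibration("scene")
G={f:cv2.cvtColor(cv2.imread(f"pics/{f}.png"),cv2.COLOR_BGR2GRAY).astype(np.float32) for f in("scene0","d_1","now2","p_5","s13")}
r=np.arange(7,23,1.5)
A=np.arange(-1.6,.4,.025);res=[]
def sc(g,a,dy,dz):
    P=[SL+EX*46+EY*(dy+t*np.sin(a)+w*np.cos(a))+[0,0,55+dz+t*np.cos(a)-w*np.sin(a)] for w in(0,6,-6) for t in r]
    uv=proj(cs,np.array(P)).astype(np.float32);v=cv2.remap(g,uv[:,0].reshape(1,-1),uv[:,1].reshape(1,-1),cv2.INTER_LINEAR)[0].reshape(3,-1).mean(1)
    return v[1]+v[2]-2*v[0]
for dy in np.arange(-4,3.1,1):
    for dz in np.arange(-3,7.1,1):
        b={f:max((sc(g,a,dy,dz),round(float(a),3)) for a in A) for f,g in G.items()}
        res.append((float(sum(v[0] for v in b.values())),dy,dz,[v[1] for v in b.values()]))
res.sort(reverse=True,key=lambda t:t[0])
for q in res[:8]:print(q)
E
```

```text
(240.74307250976562, np.float64(-3.0), np.float64(3.0), [-1.2, -0.8, -0.05, -0.025, -0.025])
(239.95213317871094, np.float64(-3.0), np.float64(4.0), [-1.25, -0.825, -0.05, -0.025, -0.025])
(238.74241638183594, np.float64(-3.0), np.float64(2.0), [-1.15, -0.75, -0.05, -0.025, -0.025])
(238.18077087402344, np.float64(-3.0), np.float64(5.0), [-1.3, -0.925, -0.05, -0.025, -0.025])
(236.18609619140625, np.float64(-4.0), np.float64(4.0), [-1.25, -0.825, 0.025, 0.05, 0.05])
(236.06329345703125, np.float64(-2.0), np.float64(4.0), [-1.275, -0.875, -0.125, -0.075, -0.075])
(236.01943969726562, np.float64(-2.0), np.float64(3.0), [-1.225, -0.825, -0.125, -0.075, -0.075])
(235.93954467773438, np.float64(-3.0), np.float64(6.0), [-1.375, -0.95, -0.05, -0.025, -0.025])
```

```bash
python3 -c "
from h import *
print(order.finish_job())"
```

```text
the job is handed in; nothing more can be done
None
```

I handed the job in at about 29 s of the 72 s allowed, with the pointer at an estimated -0.03 to -0.08 rad from the lug, the cover flat over both dowels and the spoon back in its fork; the system returned no verdict, and the spoon tilted in the grip once when it struck the box top, which I corrected for.

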